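# Dip the airbrush pump's oil gauge and present it for reading

### The arm

A 6-joint arm with a two-finger parallel gripper is mounted at the origin on the work surface. World frame = base frame: x ahead of the robot, y to its left, z up, the work surface at z = 0. Lengths are in mm, angles in rad, forces in N, time in s.
With the tool pointing down it reaches from about 300 to 775 mm from the base axis. Payload 14.6 kg.
Tool frame: the origin (TCP) lies midway between the tips of the shut fingers; the grasp point (between the pads) lies 19 mm behind it; z points along the fingers, y is the direction in which the jaws open and shut (so a half turn about z gives the same grasp; the last joint's range is limited). The gripper opens to 94 mm and grips with 3 to 60 N. Pads are 16 mm wide; open, the fingers measure 119 mm over their backs; the gripper's body (75 mm by 177 mm) begins 78 mm behind the grasp point.
Start: joints at [1.073, 0.3, 1.521, -0, 1.321, -0.067], TCP at [229.675, 499.738, 171.846] pointing down, gripper open.
Joint ranges: [-3.03, 3.03], [-0.79, 2.21], [0.23, 2.52], [-1.04, 4.18], [0, 3.07], [-2.55, 2.55]. Speed limits (rad/s): [2.22, 2.22, 2.57, 3.14, 3.14, 3.14].

### API

Orientations are given as [roll, pitch, yaw] about the fixed x, y, z axes, in that order (R = Rz(yaw) Ry(pitch) Rx(roll)).
In Python, from cell import manip gives the robot as it stands.
- The arm moves only by the tool play_rows, never from a script. Its argument "commands" is a list of rows, each an object of numbers: "x", "y", "z": the shift along the tool's x, y, z in m; "wx", "wy", "wz": the turn, a rotation vector about the tool's x, y, z in degrees; "grip": the opening, from 0 (shut) to 1 (fully open). In form: [{"x": .., "y": .., "z": .., "wx": .., "wy": .., "wz": .., "grip": ..}, ...]. A call has 1 to 20 rows; each row shifts and turns the commanded pose from where the row before left it, along the tool's axes as they then stand; what a row does not reach is not made up. A row lasts 1/8 s, in which the tool goes at most 62.5 mm and 10.7 degrees, less where a joint would pass 70% of its speed; a pose out of reach is approached as far as the arm can. A call is refused whole if a number of a shift passes 0.0625 or a number of a turn 10.7, either way. A call with a gripper value outside its range is refused whole. The fingers move at their own pace and stop on an object; "squeeze" is the grip in N (left out, the last holds). Time passes only in rows, so rows that do not move let the fingers close. It gives the time, the measured TCP pose, the force and the opening at its end, in the units of the state.
- manip.read_state(): the state, without advancing time (a new reading comes with each control period).
- manip.camera(name): name is "side" or "top"; returns (picture, depth): 400x640x3 uint8, red, green, blue; 400x640 float32, mm along the optical axis (not along the pixel's ray), 0 where there is no reading.
- manip.camera_info(name): a dict with "intrinsics" (3x3 intrinsics, pixels), "camera_from_world" (4x4, takes a point from world to camera coordinates). Camera axes: x right, y up, looking along -z (the intrinsics and any distortion apply to the point x, -y, -z); pixel columns grow to the right and rows downward; lengths in mm; the calibration is good to about 2 mm. A picture is of the moment at which its call begins. camera_info takes no time and is no camera call.
- manip.sign_off(): hands the job in, once; it reports no verdict.
The state is a dict: "clock": time; "joints": joint angles; "qd": joint speeds; "effort": joint torques, N m; "eef_pos": TCP position; "eef_rot": TCP orientation; "wrist_force": force on the tool from outside, world axes, zero at the start; "moment": the same for the moment, N m; "finger_gap": finger opening in mm.
Only numpy, scipy, OpenCV 4.12 (cv2) and the standard library are available. Lean on these libraries where they do the work, as an engineer would, in place of code of your own. Each camera call takes 0.05 s, during which the arm holds its last target.

### The job

Check the oil of the airbrush pump: first vent it by pushing the red plunger fully down for a moment and letting it come up again, then take the orange-handled gauge rod from its wooden rest, slide it into the brass dip tube until its collar stops against the rim, pause there for a moment and draw it right out. Present the tip for reading: hold the rod level, striped side of the handle up, with the tip over the white card and roughly 6 to 12 cm above it. Finish while still holding it there in the gripper, and leave the other things on the bench where they stand.

Things in the scene. Friction and masses are not known exactly. Their poses are not given: they have to be found in the camera images.
- vent (a joint): red vent plunger on top of the air pump, pushed straight down: 0 = up, 0.010 = fully down (10 mm stroke, firm stop). Its spring takes 3 N to start and 9 N at full stroke, and pushes it up again when let go
- vent_top (a point): centre of the top face of the red vent plunger (28 mm across), on the pump; at rest 148 mm above the bench and 38 mm above the pump's top; moves down with the plunger
- pump: green and grey air pump, fixed to the bench, 190 x 310 mm, crankcase top 110 mm high, a finned cylinder head beside the plunger up to 170 mm. Origin on the bench under the crankcase's centre; z up; the dip tube sticks out on its +y side
- dip_tube: brass guide tube on the pump, sloping 30 degrees above level. Origin at the centre of its mouth (its upper, open end, 137.5 mm above the bench); z points out of the mouth along the tube's axis, x is level. Bore 11 mm for 91 mm from the lower end, flaring over the last 14 mm to 24 mm at the mouth; rim 32 mm outside; the tube is 105 mm long, so the rod goes in along -z of this frame
- grip (a point): centre of the orange handle of the gauge rod. Handle 100 mm long, 17 mm wide, 18 mm high. Axes of the gauge: x along the rod towards the tip, z is the side with the black stripe (up at the start), y across. The collar's stop face is 58 mm and the tip 158 mm along +x from here. Whole gauge 0.08 to 0.16 kg, balance point about 45 mm along +x from here. At the start the gauge lies level in the rest with this point 60 mm above the bench; lift it straight up
- collar (a point): centre of the tip-side (stop) face of the gauge's dark steel collar, 30 mm across, 8 mm thick; axes as for grip. The stop face meets the rim of the dip tube when the rod is fully in
- tip (a point): the rounded tip end of the gauge's steel rod (8 mm thick, 100 mm long from collar face to tip, three black marks near the tip); axes as for grip
- card: white reading card with a black border, fixed flat on the bench, 110 mm along its x, 130 mm along its y, 4 mm thick; origin at the centre of its underside, z up
- rest: wooden rest, fixed to the bench, in which the gauge lies: base 220 x 60 x 12 mm, x along the gauge towards its tip, with two notched posts 65 mm high and 34 mm wide; origin on the bench 50 mm from the handle's centre towards the tip. One post holds the last 14 mm of the handle's rear end (36 mm behind the handle's centre and beyond), the other is under the rod (99 to 111 mm ahead of the handle's centre); the middle of the handle is free on both sides and below
- paint_pot: bystander, loose, leave it alone: small blue paint pot, 34 mm across, 45 mm high; origin under its centre
- steel_tin: bystander, loose, leave it alone: open steel tin, 100 mm across, 75 mm high; origin under its centre
- parts_tray: bystander, loose, leave it alone: open dark metal tray 100 x 60 x 35 mm; origin under its centre
- cork_block: bystander, loose, leave it alone: cork block 90 x 70 x 45 mm with small painted parts on sticks, about 105 mm high in all; origin under its centre
- paint_pen: bystander, loose, leave it alone: yellow pen, 12 mm thick, 110 mm long, lying flat; origin under its centre
- model_hull: bystander, loose, leave it alone: green and red model vehicle hull, 120 x 82 x 55 mm; origin under its centre
- glass_jar: bystander, loose, leave it alone: closed glass jar, 64 mm across, 90 mm high; origin under its centre
Not all that is in view belongs to the job. Of the things that look like the rest, take the one that is farthest from the robot's base at the start.

How it is judged:
By the outcome, as a careful person would: the job done as asked, in the order asked, and still so for the second after the job is handed in, while the arm keeps its last pose, push and grip.
It also fails if it takes over 69 s, if anything falls off the work surface, if the arm or the gripper's body presses on something with over 40 N, if the wrist force passes 120 N, or if a joint passes its speed limit or range.

## Working session

There is one attempt and no reset: what is moved stays moved. The work goes in short steps, Python scripts to look and compute and a tool call to move; the robot and the scene stay as the last step left them, time stands still between calls to the robot, and variables do not carry over. Pictures are saved under pics/ and viewed, and the job is handed in when it is done.

Besides the shell and the picture viewer there is one more tool, called after "Request:" as name([rows], argument=value, ...), one row to a line, values as JSON. play_rows: Moves the arm, as the interface text tells. Its arguments: {"type":"object","properties":{"commands":{"type":"array"},"squeeze":{"type":"number"}},"required":["commands"]}

```bash
ls; mkdir -p pics
python3 - <<'E'
from cell import manip
import cv2,numpy as np
print(manip.read_state())
for n in("side","top"):
    p,d=manip.camera(n)
    cv2.imwrite(f"pics/{n}0.png",p[:,:,::-1]); np.save(f"{n}0.npy",d); np.save(f"{n}0p.npy",p)
    i=manip.camera_info(n); print(n,i)
E
```

```text
pics
{'clock': 0.0, 'joints': array([ 1.07340686e+00,  3.00475648e-01,  1.52156224e+00, -8.86722308e-06,
        1.32068171e+00, -6.66335784e-02]), 'qd': array([-0.00013302, -0.00283474,  0.00073213,  0.00043619, -0.00059737,
       -0.00082042]), 'effort': array([-2.99133862e-03, -5.31815708e+01, -3.52731264e+01,  7.05914805e-02,
        2.45326204e-02, -8.67112180e-05]), 'eef_pos': array([229.54071098, 499.49371382, 171.2918198 ]), 'eef_rot': array([-3.14046763e+00, -6.64673114e-05,  2.71083893e+00]), 'wrist_force': array([-0.35837464,  0.59680992,  0.14151883]), 'moment': array([-0.01446503, -0.02963789, -0.05818218]), 'finger_gap': 93.78030078681198}
side {'intrinsics': array([[394.12343454,   0.        , 316.21024596],
       [  0.        , 394.12343454, 207.20776702],
       [  0.        ,   0.        ,   1.        ]]), 'camera_from_world': array([[ 8.72704784e-01, -4.88075708e-01,  1.29793334e-02,
        -3.81149442e+02],
       [ 3.29178188e-01,  6.07804932e-01,  7.22644370e-01,
        -3.09895158e+02],
       [-3.60594065e-01, -6.26382685e-01,  6.91098149e-01,
        -1.06761362e+03],
       [ 0.00000000e+00,  0.00000000e+00,  0.00000000e+00,
         1.00000000e+00]])}
top {'intrinsics': array([[456.79166135,   0.        , 312.66723293],
       [  0.        , 456.79166135, 200.12677623],
       [  0.        ,   0.        ,   1.        ]]), 'camera_from_world': array([[-8.11903287e-03, -9.99963301e-01,  2.73460109e-03,
         6.97336984e+01],
       [ 9.85593224e-01, -7.54028887e-03,  1.68964911e-01,
        -5.14535975e+02],
       [-1.68938090e-01,  4.06703597e-03,  9.85618273e-01,
        -1.22384404e+03],
       [ 0.00000000e+00,  0.00000000e+00,  0.00000000e+00,
         1.00000000e+00]])}
```

View pics/side0.png

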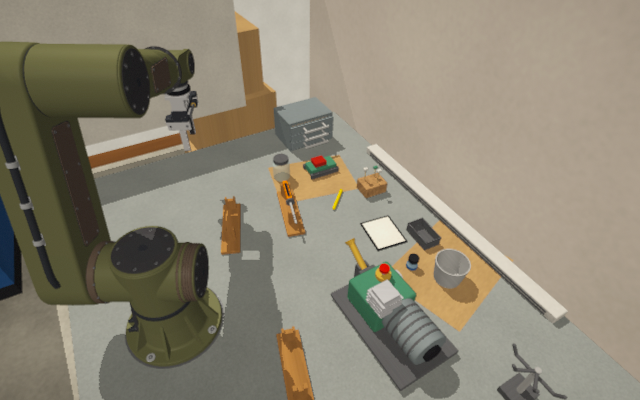

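View pics/top0.png

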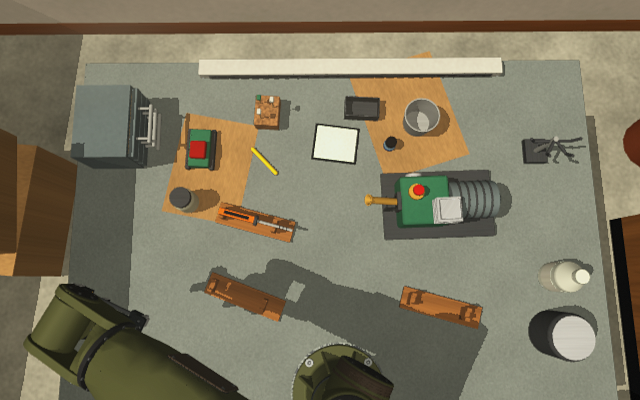

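The side view shows the gauge in its rest near (290,205), the brass tube at (355,252), the plunger at (384,270) and the card at (383,232). The top view shows the gauge at (255,220), plunger at (418,190), tube mouth at (370,200) and card at (335,144). The other two rests, at (243,295) and (440,305), are empty.

```bash
cat > h.py <<'E'
import numpy as np,cv2
from cell import manip
def cam(n):
    i=manip.camera_info(n); return np.array(i["intrinsics"]),np.array(i["camera_from_world"])
def ray(n,u,v):
    K,T=cam(n); d=np.array([(u-K[0,2])/K[0,0],-(v-K[1,2])/K[1,1],-1.0])
    R=T[:3,:3]; return -R.T@T[:3,3], R.T@d
def plane(n,u,v,z):
    o,d=ray(n,u,v); return o+d*(z-o[2])/d[2]
def dep(n,u,v,D):
    o,d=ray(n,u,v); return o+d*D
def proj(n,P):
    K,T=cam(n); c=T[:3,:3]@np.asarray(P,float)+T[:3,3]; return np.array([K[0,0]*c[0]/-c[2]+K[0,2], K[1,1]*(-c[1])/-c[2]+K[1,2]])
def tri(n1,p1,n2,p2):
    o1,d1=ray(n1,*p1);o2,d2=ray(n2,*p2)
    A=np.stack([d1,-d2],1);s=np.linalg.lstsq(A,o2-o1,rcond=None)[0]
    a=o1+d1*s[0];b=o2+d2*s[1]; return (a+b)/2,np.linalg.norm(a-b)
def cloud(n,D):
    v,u=np.mgrid[0:400,0:640]; K,T=cam(n)
    c=np.stack([(u-K[0,2])/K[0,0],-(v-K[1,2])/K[1,1],-np.ones_like(u,float)],-1)*D[...,None]
    return (c-T[:3,3])@T[:3,:3]
E
python3 - <<'E'
from h import *
for n in("top","side"):
    p=np.load(n+"0p.npy");D=np.load(n+"0.npy");C=cloud(n,D)
    hsv=cv2.cvtColor(p,cv2.COLOR_RGB2HSV);H,S,V=[hsv[...,i].astype(int) for i in range(3)]
    M={"red":((H<6)|(H>174))&(S>190)&(V>130),"orange":(H>=6)&(H<14)&(S>215)&(V>170),"white":(S<40)&(V>215),"brass":(H>=14)&(H<24)&(S>150)&(V>130)}
    for k,m in M.items():
        N,L,st,ce=cv2.connectedComponentsWithStats(m.astype(np.uint8),connectivity=8)
        for i in range(1,N):
            if st[i,4]>25:
                q=C[(L==i)&(D>0)]
                print(n,k,st[i],ce[i].round(1),np.median(q,0).round(),q[:,2].max().round())
im=np.load("top0p.npy")[150:260,200:520,::-1];cv2.imwrite("pics/z1.png",cv2.resize(im,None,fx=2.5,fy=2.5,interpolation=cv2.INTER_CUBIC))
im=np.load("side0p.npy")[170:310,250:450,::-1];cv2.imwrite("pics/z2.png",cv2.resize(im,None,fx=4,fy=4,interpolation=cv2.INTER_CUBIC))
E
```

```text
top red [189 141  16  17 247] [196.9 149. ] [661. 389.  55.] 62.0
top red [414 185  10  10  86] [418.5 189.5] [ 523. -204.  148.] 154.0
top orange [219 213  35   9  71] [240.2 217. ] [466. 254.  69.] 75.0
top white [ 199   58  303   16 3995] [351.5  65.6] [919. -52.  30.] 40.0
top white [ 314  126   43   36 1260] [335.  143.4] [690.  -1.   4.] 12.0
top white [576 270  14  14 144] [582.2 276.4] [ 301. -599.  149.] 155.0
top brass [413  52  18   5  45] [423.6  54.8] [ 968. -278.    1.] 8.0
top brass [ 399   78   70   93 1063] [435.7 134.9] [ 693. -304.    1.] 11.0
top brass [401  94  18  22  41] [408.4 103.3] [ 818. -220.    0.] 6.0
top brass [254  96  25  30 518] [266.7 111.8] [772. 197.  45.] 54.0
top brass [250 131  18  31  44] [255.6 146.1] [682. 235.   2.] 14.0
top brass [221 142  12  13  46] [226.8 148. ] [677. 317.   1.] 7.0
top brass [235 143  12  18  49] [240.1 150.8] [669. 280.   2.] 8.0
top brass [383 143  25  20  73] [396.4 152. ] [ 666. -179.    1.] 8.0
top brass [166 146  62  55 706] [191.  176.8] [588. 429.   1.] 8.0
top brass [220 155   8   9  33] [222.9 159.5] [644. 32
[... 1267 characters left out ...]
64  10  10  76] [384.1 268.1] [ 520. -208.  149.] 152.0
side white [ 368  145  198  172 2558] [471.9 234.4] [ 918. -181.   31.] 36.0
side white [363 217  41  31 730] [383.1 232.2] [689.  -5.   4.] 10.0
side brass [277 180  23  56 458] [286.8 208.2] [448. 241.  14.] 73.0
side brass [225 198   9  10  30] [229.6 200.9] [284. 334.  51.] 63.0
side brass [294 199   6  19  39] [296.3 209.1] [460. 173.  42.] 70.0
side brass [221 205  17  49 343] [226.8 230.6] [235. 216.  14.] 70.0
side brass [346 239  21  30 189] [356.3 253.5] [ 496. -116.  123.] 152.0
side brass [376 268  15  14 112] [382.2 275.4] [ 513. -214.  124.] 145.0
side brass [ 277  327   37   73 1200] [294.  364.7] [ 224. -268.   13.] 70.0
```

View pics/z1.png

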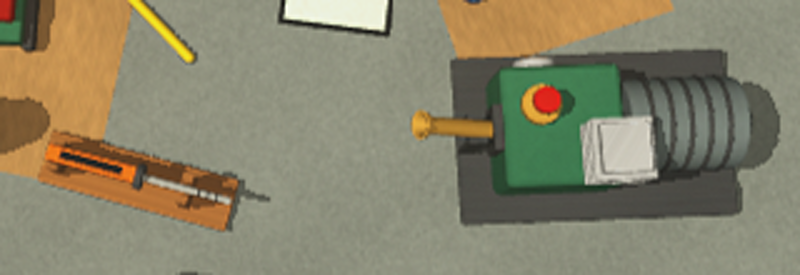

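View pics/z2.png

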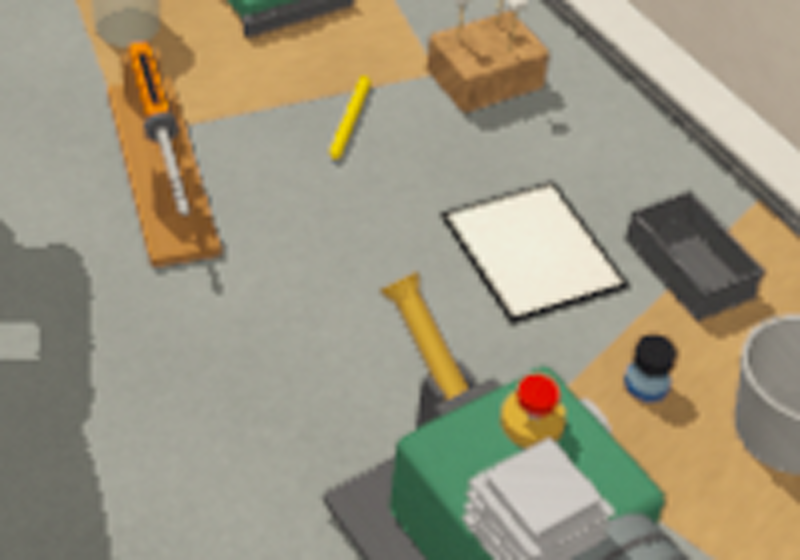

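Run:
```python
from h import *
print("plunger plane",plane("top",418.5,189.5,148),plane("side",384.1,268.1,148),tri("top",(418.5,189.5),"side",(384.1,268.1)))
for n in("top","side"):
    p=np.load(n+"0p.npy");D=np.load(n+"0.npy");C=cloud(n,D)
    # handle by geometry: above z 62
    x,y,z=[C[...,i] for i in range(3)]
    hsv=cv2.cvtColor(p,cv2.COLOR_RGB2HSV).astype(int)
    m=(x>380)&(x<520)&(y>80)&(y<330)&(z>64)&(z<80)
    q=C[m]
    # handle top: orange or black
    mo=m&(hsv[...,0]>=5)&(hsv[...,0]<16)&(hsv[...,1]>200)
    print(n,"orange pts",mo.sum())
    pts=np.argwhere(m)[:,::-1].astype(np.float32)
    print(" box",cv2.minAreaRect(pts))
    q2=C[mo][:,:2].astype(np.float32); print(" world rect",cv2.minAreaRect(q2), np.median(C[mo],0))
    # tube
    mt=(x>440)&(x<560)&(y>-175)&(y<-40)&(z>60)&(z<165)&(hsv[...,0]>=14)&(hsv[...,0]<26)&(hsv[...,1]>110)
    t=C[mt]; print(" tube",mt.sum(),t.min(0).round(),t.max(0).round())
    pc=t.mean(0);u,s,vt=np.linalg.svd(t-pc); print(" dir",vt[0],pc,s)
    # card contour
    w=(hsv[...,1]<40)&(hsv[...,2]>200)&(x>600)&(x<780)&(abs(y)<100)
    print(" card",cv2.minAreaRect(np.array([plane(n,a,b,4)[:2] for b,a in np.argwhere(w)],np.float32)))
    # pump base/green top
    g=(hsv[...,0]>60)&(hsv[...,0]<85)&(hsv[...,1]>100)&(z>100)&(z<120)&(y<-90)
    print(" green",cv2.minAreaRect(C[g][:,:2].astype(np.float32)))
for n,b,s in(("top",(205,240,205,300),8),("side",(174,244,268,312),8),("side",(230,275,335,375),14),("top",(185,215,355,405),14)):
    im=np.load(n+"0p.npy")[b[0]:b[1],b[2]:b[3],::-1];cv2.imwrite(f"pics/c_{n}_{s}.png",cv2.resize(im,None,fx=s,fy=s,interpolation=cv2.INTER_NEAREST))
```

```text
plunger plane [ 522.6684483  -204.51541923  148.        ] [ 520.19323087 -207.80780351  148.        ] (array([ 523.17160528, -205.40339815,  143.52143032]), np.float64(0.7900520087350955))
top orange pts 149
 box ((255.0882568359375, 220.64706420898438), (76.15618896484375, 12.369317054748535), 14.03624439239502)
 world rect ((471.9103698730469, 273.9610290527344), (98.09152221679688, 17.045719146728516), 75.10247802734375) [471.57129884 276.51926312  69.44636498]
 tube 250 [ 485. -157.   68.] [516. -67. 156.]
 dir [ 0.01444933 -0.89837936 -0.43898261] [ 499.57428106 -108.3980716   123.26436657] [476.05518203 118.00341027  92.64538866]
 card ((689.9281616210938, -1.339508056640625), (116.60809326171875, 96.71442413330078), 82.1518325805664)
 green ((503.3092956542969, -228.98880004882812), (129.45179748535156, 128.3372039794922), 0.7581259608268738)
side orange pts 13
 box ((289.4123840332031, 201.71548461914062), (43.31349563598633, 9.73301887512207), 69.86369323730469)
 world rect ((470.6976013183594, 267.4617004394531), (75.277099609375, 10.426946640014648), 70.86060333251953) [473.33574955 272.91600803  69.88250267]
 tube 218 [ 484. -156.   98.] [509. -79. 152.]
 dir [-0.04016512  0.85138785  0.52299665] [ 496.69920998 -116.65494915  123.68704799] [384.54833463  81.69485741  43.48939471]
 card ((690.1671142578125, -2.44940185546875), (117.00916290283203, 96.1226806640625), 81.98062896728516)
 green ((500.06207275390625, -232.90383911132812), (126.86363220214844, 126.78069305419922), 0.7393064498901367)
```

View pics/c_top_8.png

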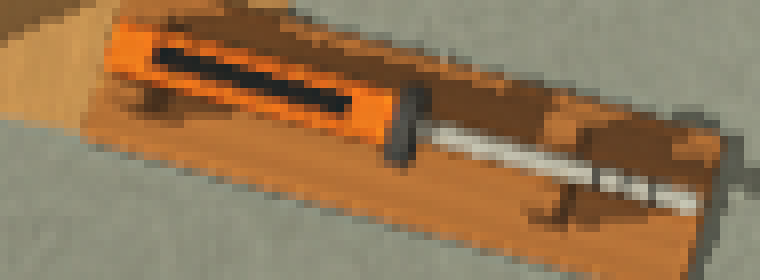

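View pics/c_side_8.png

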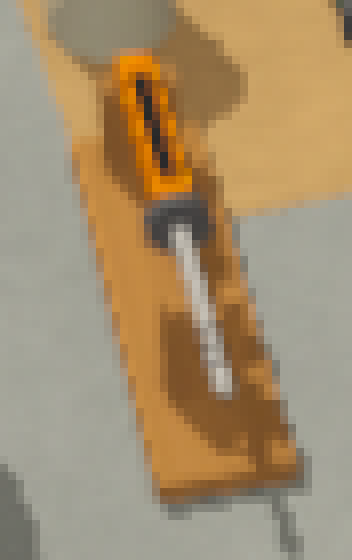

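View pics/c_side_14.png

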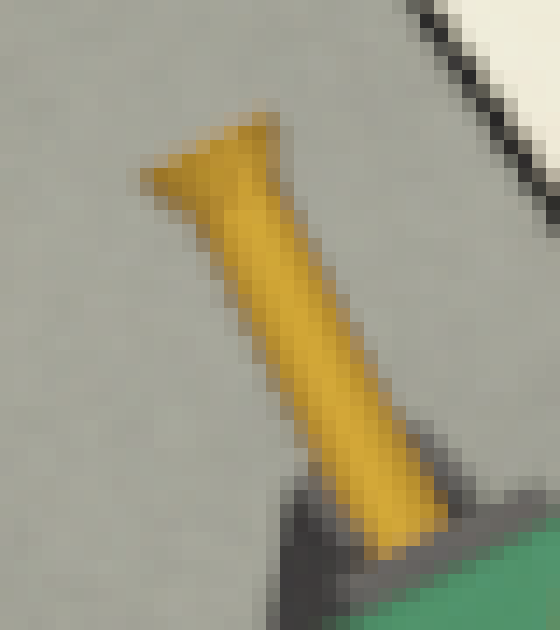

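View pics/c_top_14.png

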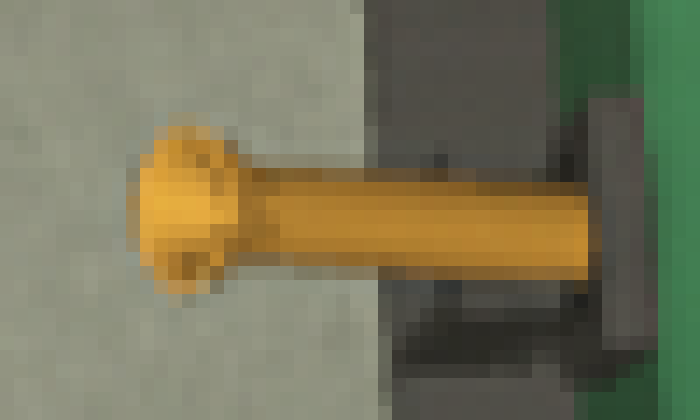

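Run:
```python
from h import *
def both(name,a,b,z):
    A=plane("top",*a,z);B=plane("side",*b,z);t,e=tri("top",a,"side",b)
    print(name,A.round(1),B.round(1),"tri",t.round(1),e.round(1)); return (A+B)/2
g=both("stripe",(236,214.4),(286.5,188.9),69)
t=both("tip",(291,230.1),(295.6,222),60)
both("collar?",(254.6,220.4),(289.6,201.6),60)
m=both("mouth",(367.9,199.5),(349.5,240),137.5)
d=t-g; print("len",np.linalg.norm(d[:2]),"yaw",np.degrees(np.arctan2(d[1],d[0])))
# tube axis lines -> direction via planes through camera, intersect
def pl(n,a,b):
    o,d1=ray(n,*a);_,d2=ray(n,*b);return np.cross(d1,d2)
n1=pl("top",(367.9+5.5,185+217/14-.5),(396.5,185+231/14-.5))
n2=pl("side",(335+262/14-.5,230+245/14-.5),(335+405/14-.5,230+525/14-.5))
v=np.cross(n1,n2);v/=np.linalg.norm(v);v*=np.sign(v[1]);print("axis",v,np.degrees(np.arctan2(v[1],v[0])),np.degrees(np.arcsin(v[2])))
# pump base edges in top: dark base outline and green top edges -> Hough by eye replaced with contour rect of crankcase
p=np.load("top0p.npy");hsv=cv2.cvtColor(p,cv2.COLOR_RGB2HSV).astype(int)
D=np.load("top0.npy");C=cloud("top",D)
mk=((C[...,2]>9)&(C[...,2]<200)&(C[...,0]>400)&(C[...,0]<620)&(C[...,1]<-80)&(C[...,1]>-420)).astype(np.uint8)
N,L,st,ce=cv2.connectedComponentsWithStats(mk);i=1+np.argmax(st[1:,4]);print(st[i])
q=C[(L==i)&(C[...,2]<40)];print("base rect",cv2.minAreaRect(q[:,:2].astype(np.float32)),np.median(q[:,2]))
g=(hsv[...,0]>60)&(hsv[...,0]<85)&(hsv[...,1]>100)&(C[...,2]>106)&(C[...,2]<114)&(C[...,1]<-90)
q=C[g];
# top edge & left edge lines fits
for ax in(0,1):
    o=1-ax;bins=np.round(q[:,o]/4);ks=[k for k in np.unique(bins)]
    for s in(1,-1):
        P=np.array([q[bins==k][np.argmax(s*q[bins==k][:,ax])][:2] for k in ks]); P=P[4:-4]
        f=cv2.fitLine(P.astype(np.float32),cv2.DIST_HUBER,0,.01,.01).ravel();print("edge",ax,s,f,np.degrees(np.arctan2(f[1],f[0])))
```

```text
stripe [473.2 273.3  69. ] [472.4 276.2  69. ] tri [472.  273.2  71.6] 1.7
tip [430.4 125.1  60. ] [431.3 127.   60. ] tri [430.2 124.9  62.4] 0.2
collar? [457.6 224.   60. ] [457.1 222.1  60. ] tri [458.  224.2  57.9] 0.2
mouth [499.5 -75.8 137.5] [499.5 -75.5 137.5] tri [499.4 -75.7 137.8] 0.2
len 154.47980791683872 yaw -105.75313385690512
axis [-0.05487662  0.83309812  0.5503963 ] 93.7686594478832 33.39420504508262
[ 369  170  131   70 7422]
base rect ((506.7023010253906, -276.05316162109375), (194.3917694091797, 293.5765075683594), 1.7321323156356812) 21.921936732850483
edge 0 1 [ 2.6980659e-02 -9.9963593e-01  5.6500415e+02 -2.2791896e+02] -88.453926
edge 0 -1 [   0.75659657   -0.653882    470.20734    -233.37016   ] -40.83493
edge 1 1 [ 9.9984145e-01  1.7805440e-02  5.0315253e+02 -1.6785185e+02] 1.0202304
edge 1 -1 [   0.8235049   -0.5673091  510.3418    -268.46896  ] -34.562794
```

The tube mouth is at (499.5, -75.7), and its height comes out at 137.8 against the 137.5 given. The plunger is at about (521.5, -206), and the handle at (472, 274) with yaw about -106°. First I raise the tool, turn it to yaw 91.5° and shut the fingers.

Request:
play_rows([
  {"z": -0.012, "wz": 9.1, "grip": 0},
  {"z": -0.012, "wz": 9.1, "grip": 0},
  {"z": -0.012, "wz": 9.1, "grip": 0},
  {"z": -0.012, "wz": 9.1, "grip": 0},
  {"z": -0.012, "wz": 9.1, "grip": 0},
  {"z": -0.012, "wz": 9.1, "grip": 0},
  {"z": -0.012, "wz": 9.2, "grip": 0},
])

```text
$.commands[0]: bad value
```

Request:
play_rows([
  {"x": -0.0475, "y": 0.0182},
  {"x": -0.0475, "y": 0.0182},
  {"x": -0.0475, "y": 0.0182},
  {"x": -0.0475, "y": 0.0182},
  {"x": -0.0475, "y": 0.0182},
  {"x": -0.0475, "y": 0.0182},
  {"x": -0.0475, "y": 0.0182},
  {"x": -0.0475, "y": 0.0182},
  {"x": -0.0475, "y": 0.0182},
  {"x": -0.0475, "y": 0.0182},
  {"x": -0.0475, "y": 0.0182},
  {"x": -0.0475, "y": 0.0182},
  {"x": -0.0475, "y": 0.0182},
  {"x": -0.0475, "y": 0.0182},
  {"x": -0.0475, "y": 0.0182},
  {},
  {},
])

```text
$.commands[0]: bad value
```

Request:
play_rows([
  {"x": 0, "y": 0, "z": -0.012, "wx": 0, "wy": 0, "wz": 9.1, "grip": 0},
  {"x": 0, "y": 0, "z": -0.012, "wx": 0, "wy": 0, "wz": 9.1, "grip": 0},
  {"x": 0, "y": 0, "z": -0.012, "wx": 0, "wy": 0, "wz": 9.1, "grip": 0},
  {"x": 0, "y": 0, "z": -0.012, "wx": 0, "wy": 0, "wz": 9.1, "grip": 0},
  {"x": 0, "y": 0, "z": -0.012, "wx": 0, "wy": 0, "wz": 9.1, "grip": 0},
  {"x": 0, "y": 0, "z": -0.012, "wx": 0, "wy": 0, "wz": 9.1, "grip": 0},
  {"x": 0, "y": 0, "z": -0.012, "wx": 0, "wy": 0, "wz": 9.2, "grip": 0},
], squeeze=40)

```text
clock: 0.98
eef_pos: [229.6, 499.6, 255.9]
eef_rot: [-3.141, 0.001, 1.592]
wrist_force: [0.9, 0.2, -0.6]
finger_gap: 27.5
```

Request:
play_rows([
  {"x": -0.0475, "y": 0.0182, "z": 0, "wx": 0, "wy": 0, "wz": 0, "grip": 0},
  {"x": -0.0475, "y": 0.0182, "z": 0, "wx": 0, "wy": 0, "wz": 0, "grip": 0},
  {"x": -0.0475, "y": 0.0182, "z": 0, "wx": 0, "wy": 0, "wz": 0, "grip": 0},
  {"x": -0.0475, "y": 0.0182, "z": 0, "wx": 0, "wy": 0, "wz": 0, "grip": 0},
  {"x": -0.0475, "y": 0.0182, "z": 0, "wx": 0, "wy": 0, "wz": 0, "grip": 0},
  {"x": -0.0475, "y": 0.0182, "z": 0, "wx": 0, "wy": 0, "wz": 0, "grip": 0},
  {"x": -0.0475, "y": 0.0182, "z": 0, "wx": 0, "wy": 0, "wz": 0, "grip": 0},
  {"x": -0.0475, "y": 0.0182, "z": 0, "wx": 0, "wy": 0, "wz": 0, "grip": 0},
  {"x": -0.0475, "y": 0.0182, "z": 0, "wx": 0, "wy": 0, "wz": 0, "grip": 0},
  {"x": -0.0475, "y": 0.0182, "z": 0, "wx": 0, "wy": 0, "wz": 0, "grip": 0},
  {"x": -0.0475, "y": 0.0182, "z": 0, "wx": 0, "wy": 0, "wz": 0, "grip": 0},
  {"x": -0.0475, "y": 0.0182, "z": 0, "wx": 0, "wy": 0, "wz": 0, "grip": 0},
  {"x": -0.0475, "y": 0.0182, "z": 0, "wx": 0, "wy": 0, "wz": 0, "grip": 0},
  {"x": -0.0475, "y": 0.0182, "z": 0, "wx": 0, "wy": 0, "wz": 0, "grip": 0},
  {"x": -0.0475, "y": 0.0182, "z": 0, "wx": 0, "wy": 0, "wz": 0, "grip": 0},
  {"x": 0, "y": 0, "z": 0, "wx": 0, "wy": 0, "wz": 0, "grip": 0},
])

```text
clock: 2.98
eef_pos: [521.5, -207.6, 254.3]
eef_rot: [-3.139, -0.001, 1.594]
wrist_force: [0.7, 0.4, -0.8]
finger_gap: 0.4
```

Request:
play_rows([
  {"x": 0.0015, "y": 0, "z": 0.02, "wx": 0, "wy": 0, "wz": 0, "grip": 0},
  {"x": 0, "y": 0, "z": 0.025, "wx": 0, "wy": 0, "wz": 0, "grip": 0},
  {"x": 0, "y": 0, "z": 0.025, "wx": 0, "wy": 0, "wz": 0, "grip": 0},
  {"x": 0, "y": 0, "z": 0.02, "wx": 0, "wy": 0, "wz": 0, "grip": 0},
  {"x": 0, "y": 0, "z": 0.01, "wx": 0, "wy": 0, "wz": 0, "grip": 0},
  {"x": 0, "y": 0, "z": 0, "wx": 0, "wy": 0, "wz": 0, "grip": 0},
])

```text
clock: 3.72
eef_pos: [521.2, -203.3, 155.8]
eef_rot: [-3.141, -0.0, 1.598]
wrist_force: [-0.5, 0.8, 0.7]
finger_gap: 0.6
```

Run:
```python
from h import *
for n,b in(("side",(220,320,320,440)),("top",(140,260,360,500))):
    p,d=manip.camera(n);cv2.imwrite(f"pics/{n}1.png",cv2.resize(p[b[0]:b[1],b[2]:b[3],::-1],None,fx=5,fy=5,interpolation=cv2.INTER_CUBIC))
```

```text
(no output)
```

View pics/side1.png

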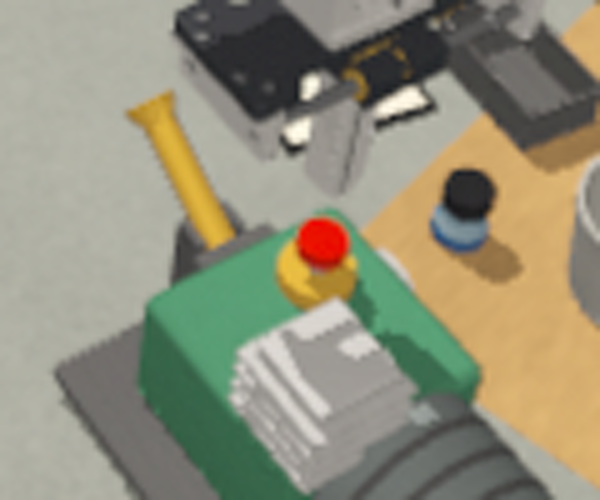

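View pics/top1.png

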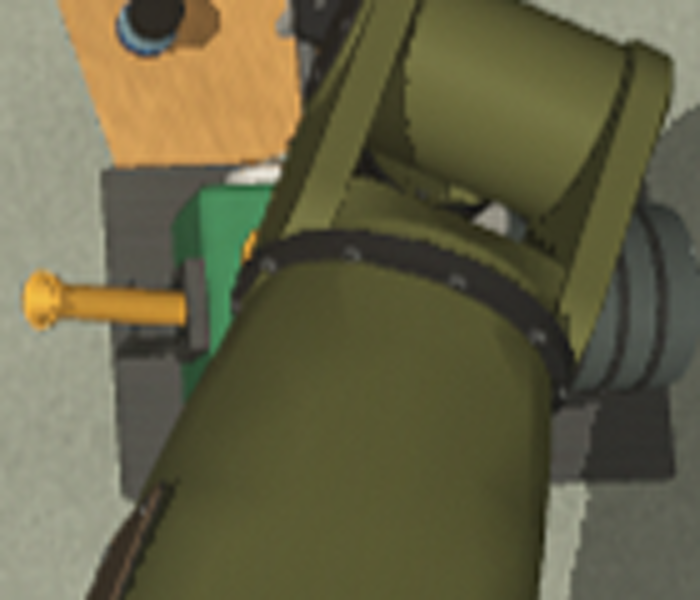

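Run:
```python
from h import *
s=manip.read_state();print(s['clock'],s['eef_pos'],s['wrist_force'],s['joints'].round(3));print(proj("side",s['eef_pos']),proj("side",[521.5,-206,148]),proj("top",s['eef_pos']))
p,d=manip.camera("side");C=cloud("side",d)
for v,u in((257,388),(250,388),(245,385),(254,388),(268,384),(264,384)): print(u,v,C[v,u].round(1))
cv2.imwrite("pics/side2.png",cv2.resize(p[200:300,340:440,::-1],None,fx=6,fy=6,interpolation=cv2.INTER_NEAREST))
```

```text
3.825 [ 521.70366612 -203.70071405  156.73174325] [-0.51521178  0.23114007  0.49339451] [-0.438  0.334  1.512  0.     1.294 -0.464]
[384.07272853 264.67875329] [384.09301753 267.41640104] [418.99274621 189.2151133 ]
388 257 [ 518.1 -215.   202.3]
388 250 [ 515.3 -212.6  228.3]
385 245 [ 508.4 -206.1  244.2]
388 254 [ 516.1 -214.7  214.8]
384 268 [ 520.3 -207.3  147.7]
384 264 [ 526.7 -198.1  150.2]
```

View pics/side2.png

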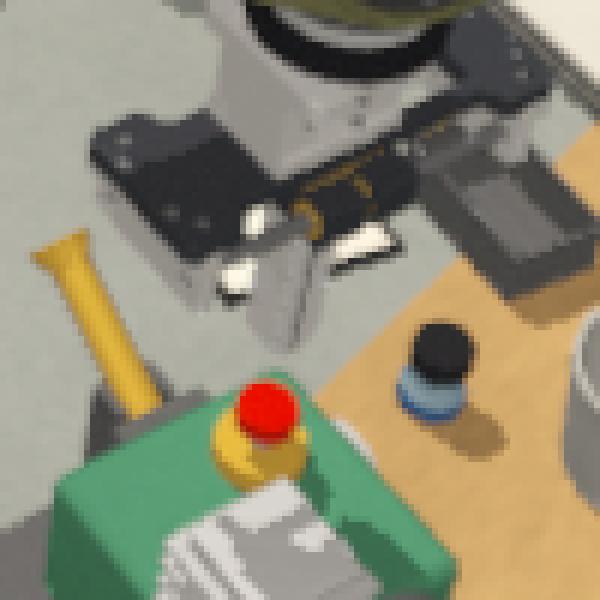

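Run:
```python
from h import *
p,d=manip.camera("side");C=cloud("side",d)
for v in range(226,270,2): print(v,C[v,386].round(0),C[v,388].round(0),p[v,388])
D=np.load("side0.npy");C=cloud("side",D);print(proj("side",[229.5,499.5,171.3]))
m=(np.hypot(C[...,0]-229.5,C[...,1]-499.5)<75)&(C[...,2]>150)&(C[...,2]<300)
q=C[m];vu=np.argwhere(m)
for z in range(150,300,10):
    k=(q[:,2]>=z)&(q[:,2]<z+10)
    if k.any(): print(z,k.sum(),q[k].mean(0).round(),vu[k].mean(0).round())
p=np.load("side0p.npy");cv2.imwrite("pics/side0g.png",cv2.resize(p[80:180,140:240,::-1],None,fx=6,fy=6,interpolation=cv2.INTER_NEAREST))
```

```text
226 [ 481. -225.  341.] [ 486. -226.  341.] [170 166 159]
228 [ 482. -225.  335.] [ 486. -227.  335.] [142 138 132]
230 [ 481. -227.  331.] [ 487. -228.  329.] [41 42 45]
232 [ 480. -230.  327.] [ 488. -228.  322.] [38 40 43]
234 [ 497. -213.  296.] [ 499. -218.  300.] [65 55 41]
236 [ 500. -212.  287.] [ 492. -226.  304.] [69 68 67]
238 [ 484. -229.  305.] [ 489. -230.  303.] [92 90 88]
240 [ 480. -234.  306.] [ 507. -214.  271.] [134 130 125]
242 [ 510. -206.  254.] [ 509. -214.  262.] [155 151 144]
244 [ 510. -207.  248.] [ 508. -215.  257.] [158 154 147]
246 [ 509. -210.  244.] [ 513. -212.  244.] [152 148 142]
248 [ 509. -211.  238.] [ 513. -213.  238.] [155 151 145]
250 [ 509. -213.  232.] [ 515. -213.  229.] [154 150 144]
252 [ 509. -214.  226.] [ 514. -215.  224.] [147 144 138]
254 [ 510. -214.  218.] [ 519. -212.  210.] [143 139 134]
256 [ 511. -215.  210.] [ 518. -214.  205.] [138 135 128]
258 [ 512. -215.  201.] [ 520. -213.  195.] [144 142 134]
260 [ 630. -102.   -0.] [ 633. -107.    2.] [173 174 162]
262 [ 560. -172.  109.] [ 632. -110.   -3.] [147 159 142]
264 [ 532. -199.  148.] [ 560. -180.  110.] [136 145 106]
266 [ 530. -204.  146.] [ 532. -208.  150.] [225  53  25]
268 [ 524. -210.  149.] [ 528. -214.  150.] [234  15   0]
[192.41235836 150.63612564]
200 9 [247. 533. 207.] [136. 193.]
210 23 [234. 504. 216.] [139. 190.]
220 31 [227. 485. 224.] [140. 190.]
230 25 [222. 475. 235.] [139. 188.]
240 29 [220. 468. 245.] [138. 188.]
250 20 [215. 460. 255.] [137. 186.]
260 24 [218. 466. 265.] [133. 186.]
270 21 [207. 445. 275.] [134. 184.]
280 21 [215. 463. 285.] [128. 184.]
290 7 [250. 527. 294.] [114. 188.]
```

View pics/side0g.png

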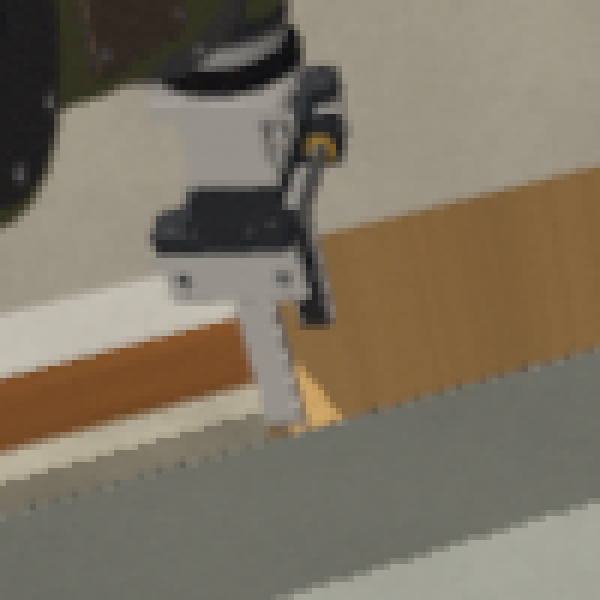

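Run:
```python
from h import *
D=np.load("side0.npy");C=cloud("side",D)
for v in range(122,156,2): print(v,[C[v,u].round(0).tolist() for u in (184,186,188)])
for P in([210,457,171.3],[249,542,171.3],[210,457,210],[249,542,210]):print(P,proj("side",P))
print(manip.read_state()['clock'])
```

```text
122 [[212.0, 407.0, 339.0], [218.0, 410.0, 335.0], [223.0, 407.0, 335.0]]
124 [[211.0, 415.0, 328.0], [216.0, 409.0, 329.0], [222.0, 410.0, 327.0]]
126 [[211.0, 421.0, 317.0], [216.0, 415.0, 319.0], [222.0, 417.0, 316.0]]
128 [[210.0, 422.0, 310.0], [214.0, 415.0, 313.0], [219.0, 411.0, 313.0]]
130 [[208.0, 420.0, 305.0], [214.0, 420.0, 303.0], [381.0, 1453.0, -331.0]]
132 [[209.0, 437.0, 288.0], [216.0, 447.0, 280.0], [378.0, 1455.0, -346.0]]
134 [[208.0, 446.0, 276.0], [213.0, 439.0, 278.0], [379.0, 1479.0, -374.0]]
136 [[207.0, 443.0, 270.0], [212.0, 438.0, 271.0], [377.0, 1483.0, -389.0]]
138 [[205.0, 446.0, 262.0], [211.0, 441.0, 263.0], [218.0, 451.0, 255.0]]
140 [[204.0, 447.0, 254.0], [210.0, 443.0, 254.0], [216.0, 447.0, 250.0]]
142 [[202.0, 443.0, 249.0], [208.0, 445.0, 246.0], [214.0, 442.0, 246.0]]
144 [[201.0, 446.0, 241.0], [206.0, 441.0, 242.0], [212.0, 440.0, 240.0]]
146 [[199.0, 447.0, 232.0], [205.0, 445.0, 232.0], [211.0, 442.0, 232.0]]
148 [[198.0, 451.0, 223.0], [203.0, 444.0, 226.0], [210.0, 446.0, 222.0]]
150 [[384.0, 1877.0, -743.0], [203.0, 450.0, 214.0], [208.0, 445.0, 215.0]]
152 [[378.0, 1855.0, -745.0], [364.0, 1650.0, -610.0], [341.0, 1399.0, -443.0]]
154 [[231.0, 744.0, -0.0], [238.0, 734.0, 4.0], [245.0, 734.0, 2.0]]
[210, 457, 171.3] [190.3548279  158.87809479]
[249, 542, 171.3] [194.36943041 142.79656861]
[210, 457, 210] [187.88835473 149.29060633]
[249, 542, 210] [192.10519591 133.36826707]
3.925
```

Request:
play_rows([
  {"x": -0.0015, "y": 0, "z": 0.003, "wx": 0, "wy": 0, "wz": 0, "grip": 0},
  {"x": 0, "y": 0, "z": 0.003, "wx": 0, "wy": 0, "wz": 0, "grip": 0},
  {"x": 0, "y": 0, "z": 0.003, "wx": 0, "wy": 0, "wz": 0, "grip": 0},
  {"x": 0, "y": 0, "z": 0, "wx": 0, "wy": 0, "wz": 0, "grip": 0},
])

```text
clock: 4.42
eef_pos: [521.3, -205.2, 146.5]
eef_rot: [-3.141, -0.0, 1.597]
wrist_force: [-0.1, -0.0, 0.2]
finger_gap: 0.7
```

Request:
play_rows([
  {"x": 0, "y": 0, "z": 0.003, "wx": 0, "wy": 0, "wz": 0, "grip": 0},
  {"x": 0, "y": 0, "z": 0, "wx": 0, "wy": 0, "wz": 0, "grip": 0},
])

```text
clock: 4.68
eef_pos: [521.4, -205.2, 143.6]
eef_rot: [-3.141, -0.0, 1.597]
wrist_force: [-0.3, -0.5, 1.1]
finger_gap: 0.4
```

Request:
play_rows([
  {"x": 0, "y": 0, "z": 0.007, "wx": 0, "wy": 0, "wz": 0, "grip": 0},
  {"x": 0, "y": 0, "z": 0.007, "wx": 0, "wy": 0, "wz": 0, "grip": 0},
  {"x": 0, "y": 0, "z": 0.007, "wx": 0, "wy": 0, "wz": 0, "grip": 0},
  {"x": 0, "y": 0, "z": 0.004, "wx": 0, "wy": 0, "wz": 0, "grip": 0},
  {"x": 0, "y": 0, "z": 0, "wx": 0, "wy": 0, "wz": 0, "grip": 0},
])

```text
clock: 5.3
eef_pos: [521.3, -205.2, 118.5]
eef_rot: [-3.141, -0.0, 1.597]
wrist_force: [0.6, -0.1, -0.7]
finger_gap: 0.6
```

Run:
```python
from h import *
s=manip.read_state();print(s['clock'],s['eef_pos'],s['wrist_force'])
p,d=manip.camera("side");C=cloud("side",d)
for v in range(250,274,2): print(v,[C[v,u].round(0).tolist() for u in (384,386,388)])
cv2.imwrite("pics/side3.png",cv2.resize(p[200:300,340:440,::-1],None,fx=6,fy=6,interpolation=cv2.INTER_NEAREST))
```

```text
5.3 [ 521.31383949 -205.23522534  118.50117129] [ 0.60808345 -0.08830872 -0.7058003 ]
250 [[484.0, -231.0, 266.0], [487.0, -234.0, 266.0], [493.0, -234.0, 263.0]]
252 [[482.0, -234.0, 263.0], [509.0, -214.0, 226.0], [514.0, -215.0, 224.0]]
254 [[508.0, -210.0, 214.0], [509.0, -215.0, 220.0], [513.0, -217.0, 219.0]]
256 [[510.0, -209.0, 204.0], [511.0, -215.0, 210.0], [516.0, -216.0, 209.0]]
258 [[510.0, -210.0, 197.0], [511.0, -216.0, 204.0], [518.0, -216.0, 199.0]]
260 [[510.0, -212.0, 192.0], [513.0, -215.0, 194.0], [519.0, -216.0, 191.0]]
262 [[510.0, -213.0, 185.0], [513.0, -217.0, 188.0], [522.0, -215.0, 180.0]]
264 [[510.0, -214.0, 179.0], [516.0, -215.0, 175.0], [524.0, -215.0, 171.0]]
266 [[510.0, -215.0, 171.0], [516.0, -217.0, 169.0], [526.0, -214.0, 161.0]]
268 [[511.0, -216.0, 164.0], [519.0, -216.0, 158.0], [528.0, -214.0, 151.0]]
270 [[517.0, -212.0, 147.0], [521.0, -215.0, 148.0], [524.0, -219.0, 150.0]]
272 [[515.0, -215.0, 143.0], [516.0, -221.0, 149.0], [524.0, -220.0, 143.0]]
```

View pics/side3.png

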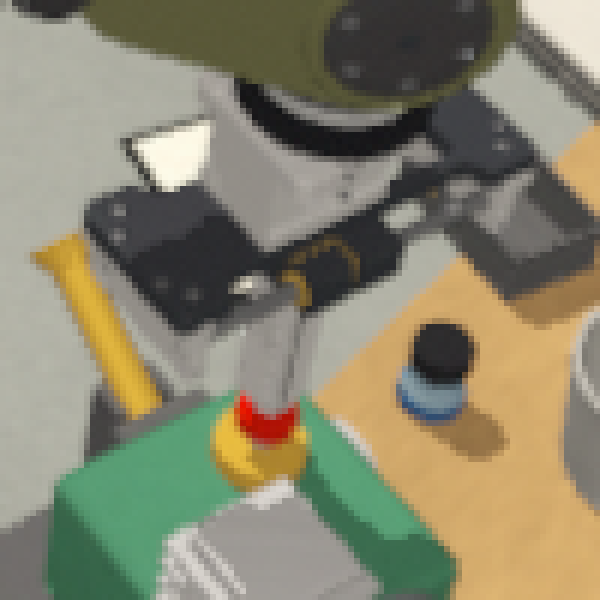

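Request:
play_rows([
  {"x": 0, "y": 0, "z": 0.005, "wx": 0, "wy": 0, "wz": 0, "grip": 0},
  {"x": 0, "y": 0, "z": 0.005, "wx": 0, "wy": 0, "wz": 0, "grip": 0},
  {"x": 0, "y": 0, "z": 0.002, "wx": 0, "wy": 0, "wz": 0, "grip": 0},
  {"x": 0, "y": 0, "z": 0, "wx": 0, "wy": 0, "wz": 0, "grip": 0},
])

```text
clock: 5.85
eef_pos: [521.8, -205.4, 107.3]
eef_rot: [3.141, 0.001, 1.597]
wrist_force: [0.2, 0.7, 7.1]
finger_gap: 0.4
```

Request:
play_rows([
  {"x": 0, "y": 0, "z": 0.002, "wx": 0, "wy": 0, "wz": 0, "grip": 0},
  {"x": 0, "y": 0, "z": 0.002, "wx": 0, "wy": 0, "wz": 0, "grip": 0},
  {"x": 0, "y": 0, "z": 0, "wx": 0, "wy": 0, "wz": 0, "grip": 0},
])

```text
clock: 6.22
eef_pos: [521.9, -205.5, 104.5]
eef_rot: [3.14, 0.001, 1.597]
wrist_force: [-5.9, 2.2, 18.5]
finger_gap: 0.4
```

Request:
play_rows([
  {"x": 0, "y": 0, "z": 0.001, "wx": 0, "wy": 0, "wz": 0, "grip": 0},
  {"x": 0, "y": 0, "z": 0, "wx": 0, "wy": 0, "wz": 0, "grip": 0},
  {"x": 0, "y": 0, "z": 0, "wx": 0, "wy": 0, "wz": 0, "grip": 0},
])

```text
clock: 6.6
eef_pos: [522.1, -205.6, 104.4]
eef_rot: [3.139, 0.001, 1.597]
wrist_force: [-8.5, 3.6, 26.4]
finger_gap: 0.5
```

Run:
```python
from h import *
p,d=manip.camera("side")
s=manip.read_state();print(s['clock'],s['eef_pos'],s['wrist_force'])
cv2.imwrite("pics/side4.png",cv2.resize(p[240:300,360:420,::-1],None,fx=10,fy=10,interpolation=cv2.INTER_NEAREST))
```

```text
6.65 [ 522.05538787 -205.56021397  104.4163309 ] [-9.24447554  3.99634876 26.48177064]
```

View pics/side4.png

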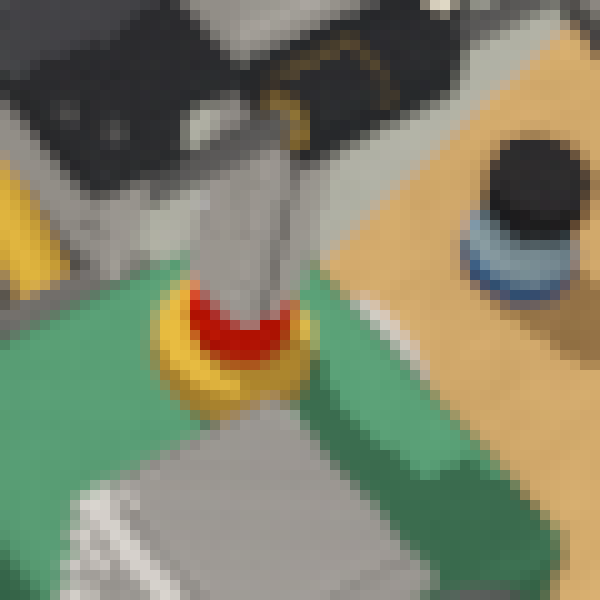

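Request:
play_rows([
  {"x": 0, "y": 0, "z": -0.01, "wx": 0, "wy": 0, "wz": 0, "grip": 0},
  {"x": 0, "y": 0, "z": -0.02, "wx": 0, "wy": 0, "wz": 0, "grip": 0},
  {"x": 0, "y": 0, "z": -0.03, "wx": 0, "wy": 0, "wz": 0, "grip": 0},
  {"x": 0, "y": 0, "z": -0.04, "wx": 0, "wy": 0, "wz": 0, "grip": 0},
  {"x": 0, "y": 0, "z": -0.03, "wx": 0, "wy": 0, "wz": 0, "grip": 0.5},
  {"x": 0.0472, "y": -0.004, "z": 0, "wx": 0, "wy": 0, "wz": 0, "grip": 0.5},
  {"x": 0.0472, "y": -0.004, "z": 0, "wx": 0, "wy": 0, "wz": 0, "grip": 0.5},
  {"x": 0.0472, "y": -0.004, "z": 0, "wx": 0, "wy": 0, "wz": 0, "grip": 0.5},
  {"x": 0.0472, "y": -0.004, "z": 0, "wx": 0, "wy": 0, "wz": 0, "grip": 0.5},
  {"x": 0.0472, "y": -0.004, "z": 0, "wx": 0, "wy": 0, "wz": 0, "grip": 0.5},
  {"x": 0.0472, "y": -0.004, "z": 0, "wx": 0, "wy": 0, "wz": 0, "grip": 0.5},
  {"x": 0.0472, "y": -0.004, "z": 0, "wx": 0, "wy": 0, "wz": 0, "grip": 0.5},
  {"x": 0.0472, "y": -0.004, "z": 0, "wx": 0, "wy": 0, "wz": 0, "grip": 0.5},
  {"x": 0.0472, "y": -0.004, "z": 0, "wx": 0, "wy": 0, "wz": 0, "grip": 0.5},
  {"x": 0.0472, "y": -0.004, "z": 0, "wx": 0, "wy": 0, "wz": 0, "grip": 0.5},
  {"x": 0, "y": 0, "z": 0, "wx": 0, "wy": 0, "wz": 8.6, "grip": 0.5},
  {"x": 0, "y": 0, "z": 0, "wx": 0, "wy": 0, "wz": 8.6, "grip": 0.5},
  {"x": 0, "y": 0, "z": 0, "wx": 0, "wy": 0, "wz": 0, "grip": 0.5},
])

```text
clock: 8.9
eef_pos: [468.8, 265.5, 231.5]
eef_rot: [-3.141, 0.0, 1.298]
wrist_force: [-0.3, -0.7, 0.8]
finger_gap: 47.1
```

Run:
```python
from h import *
s=manip.read_state();print(s['clock'],s['eef_pos'],s['eef_rot'],s['wrist_force'],s['joints'].round(3))
for n in("side","top"):
    p,d=manip.camera(n);cv2.imwrite(f"pics/{n}5.png",p[:,:,::-1]);np.save(n+"5p.npy",p);np.save(n+"5.npy",d)
C=cloud("side",np.load("side5.npy"));print(C[266:271,382:387,2].round())
```

```text
8.9 [468.83708355 265.52315719 231.46998913] [-3.14121123e+00  3.60157844e-04  1.29816264e+00] [-0.3452949  -0.65995902  0.8465697 ] [ 0.447  0.236  1.463 -0.     1.443  0.72 ]
[[150. 150. 147. 148. 148.]
 [149. 149. 150. 149. 151.]
 [149. 150. 149. 147. 146.]
 [147. 149. 148. 146. 147.]
 [146. 151. 149. 145. 153.]]
```

View pics/side5.png

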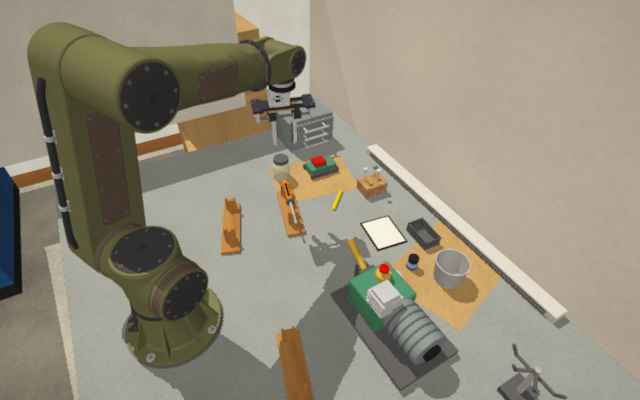

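View pics/top5.png

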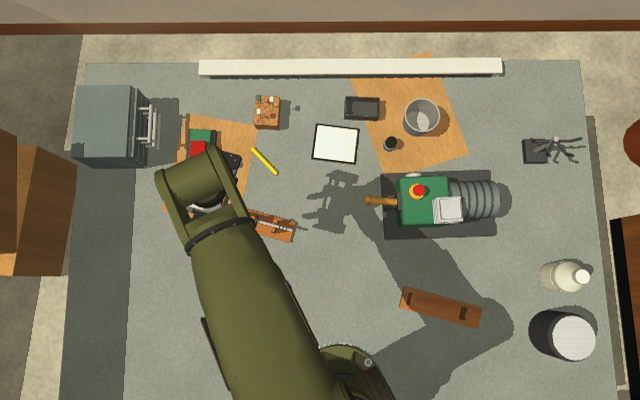

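Request:
play_rows([
  {"x": 0, "y": 0.001, "z": 0.04, "wx": 0, "wy": 0, "wz": 0, "grip": 0.5},
  {"x": 0, "y": 0, "z": 0.05, "wx": 0, "wy": 0, "wz": 0, "grip": 0.5},
  {"x": 0, "y": 0, "z": 0.05, "wx": 0, "wy": 0, "wz": 0, "grip": 0.5},
  {"x": 0, "y": 0, "z": 0.03, "wx": 0, "wy": 0, "wz": 0, "grip": 0.5},
  {"x": 0, "y": 0, "z": 0, "wx": 0, "wy": 0, "wz": 0, "grip": 0.5},
])

```text
clock: 9.62
eef_pos: [468.9, 264.6, 60.2]
eef_rot: [-3.139, 0.003, 1.299]
wrist_force: [0.3, 0.2, 0.5]
finger_gap: 47.2
```

Run:
```python
from h import *
s=manip.read_state();print(s['clock'],s['eef_pos'],s['eef_rot'],s['wrist_force'])
for n,b in(("side",(150,250,240,340)),):
    p,d=manip.camera(n);cv2.imwrite(f"pics/{n}6.png",cv2.resize(p[b[0]:b[1],b[2]:b[3],::-1],None,fx=6,fy=6,interpolation=cv2.INTER_NEAREST));np.save(n+"6.npy",d)
```

```text
9.625 [468.93246876 264.57172859  60.1873554 ] [-3.13871227e+00  2.52874703e-03  1.29904899e+00] [0.2759048  0.23557793 0.49817378]
```

View pics/side6.png

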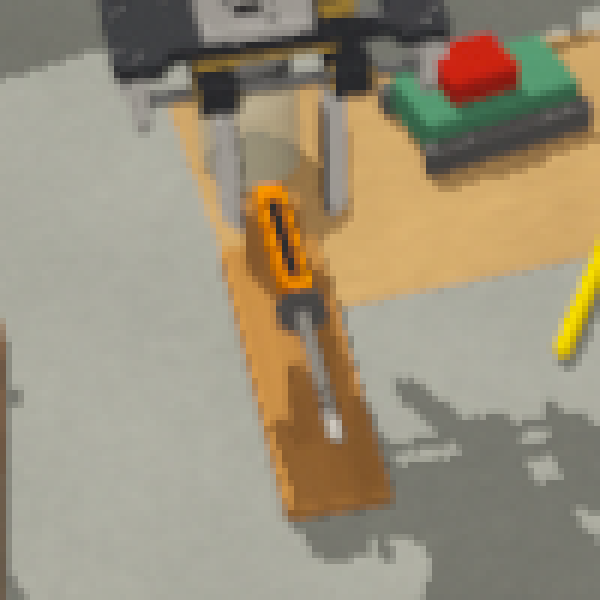

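Run:
```python
from h import *
for z in(94,99): print(z,plane("side",278.7,186.6,z),plane("side",295,185,z),plane("side",286.8,185.8,z))
print(proj("side",[468.9,264.6,94]),proj("side",[468.9,264.6,60]), proj("side",[472,276.4,69]))
C=cloud("side",np.load("side6.npy"))
for v in range(170,190,2): print(v,[C[v,u].round(0).tolist() for u in (277,279,294,296)])
```

```text
94 [442.65668165 273.06350151  94.        ] [494.92243271 254.32144389  94.        ] [468.57102746 263.79781244  94.        ]
99 [440.40514871 267.68104463  99.        ] [492.37145699 249.04636467  99.        ] [466.17102514 258.46844088  99.        ]
[286.7828838  185.63435368] [287.16315565 193.12201758] [286.36280891 188.89690426]
170 [[437.0, 263.0, 175.0], [443.0, 262.0, 173.0], [491.0, 250.0, 163.0], [496.0, 246.0, 164.0]]
172 [[437.0, 265.0, 165.0], [443.0, 262.0, 165.0], [491.0, 250.0, 155.0], [497.0, 249.0, 153.0]]
174 [[436.0, 264.0, 157.0], [442.0, 261.0, 157.0], [490.0, 249.0, 147.0], [498.0, 250.0, 144.0]]
176 [[435.0, 264.0, 149.0], [442.0, 262.0, 149.0], [490.0, 249.0, 139.0], [496.0, 246.0, 139.0]]
178 [[435.0, 264.0, 141.0], [442.0, 265.0, 138.0], [488.0, 247.0, 133.0], [495.0, 246.0, 131.0]]
180 [[434.0, 263.0, 134.0], [440.0, 259.0, 134.0], [492.0, 255.0, 117.0], [496.0, 247.0, 121.0]]
182 [[435.0, 267.0, 122.0], [441.0, 263.0, 123.0], [490.0, 252.0, 111.0], [494.0, 244.0, 115.0]]
184 [[433.0, 263.0, 117.0], [439.0, 260.0, 117.0], [493.0, 257.0, 97.0], [495.0, 246.0, 105.0]]
186 [[434.0, 266.0, 105.0], [439.0, 262.0, 106.0], [536.0, 347.0, 3.0], [540.0, 340.0, 6.0]]
188 [[476.0, 370.0, -0.0], [480.0, 361.0, 5.0], [530.0, 337.0, 3.0], [535.0, 330.0, 6.0]]
```

Request:
play_rows([
  {"x": 0, "y": 0, "z": 0.015, "wx": 0, "wy": 0, "wz": 0, "grip": 0.5},
  {"x": 0, "y": 0, "z": 0.015, "wx": 0, "wy": 0, "wz": 0, "grip": 0.5},
  {"x": 0, "y": 0, "z": 0.013, "wx": 0, "wy": 0, "wz": 0, "grip": 0.5},
  {"x": 0, "y": 0, "z": 0.01, "wx": 0, "wy": 0, "wz": 0, "grip": 0.5},
  {"x": 0, "y": 0, "z": 0, "wx": 0, "wy": 0, "wz": 0, "grip": 0.5},
])

```text
clock: 10.3
eef_pos: [469.6, 265.0, 8.0]
eef_rot: [-3.141, 0.001, 1.297]
wrist_force: [0.4, -0.9, 0.0]
finger_gap: 46.8
```

Request:
play_rows([
  {"x": 0, "y": 0, "z": 0, "wx": 0, "wy": 0, "wz": 0, "grip": 0},
  {"x": 0, "y": 0, "z": 0, "wx": 0, "wy": 0, "wz": 0, "grip": 0},
  {"x": 0, "y": 0, "z": 0, "wx": 0, "wy": 0, "wz": 0, "grip": 0},
  {"x": 0, "y": 0, "z": 0, "wx": 0, "wy": 0, "wz": 0, "grip": 0},
  {"x": 0, "y": 0, "z": 0, "wx": 0, "wy": 0, "wz": 0, "grip": 0},
], squeeze=45)

```text
clock: 10.92
eef_pos: [470.0, 265.3, 9.1]
eef_rot: [3.141, -0.0, 1.297]
wrist_force: [0.2, 0.3, 2.7]
finger_gap: 16.9
```

Run:
```python
from h import *
s=manip.read_state();print(s['clock'],s['eef_pos'],s['eef_rot'],s['wrist_force'],s['finger_gap'])
for n,b in(("side",(150,250,240,340)),):
    p,d=manip.camera(n);cv2.imwrite(f"pics/{n}7.png",cv2.resize(p[b[0]:b[1],b[2]:b[3],::-1],None,fx=6,fy=6,interpolation=cv2.INTER_NEAREST));np.save(n+"7.npy",d)
```

```text
10.925 [470.04132095 265.27530405   9.06820827] [ 3.14133775e+00 -2.48238260e-04  1.29705551e+00] [0.20668072 0.25213175 2.74616441] 16.89438754678416
```

View pics/side7.png

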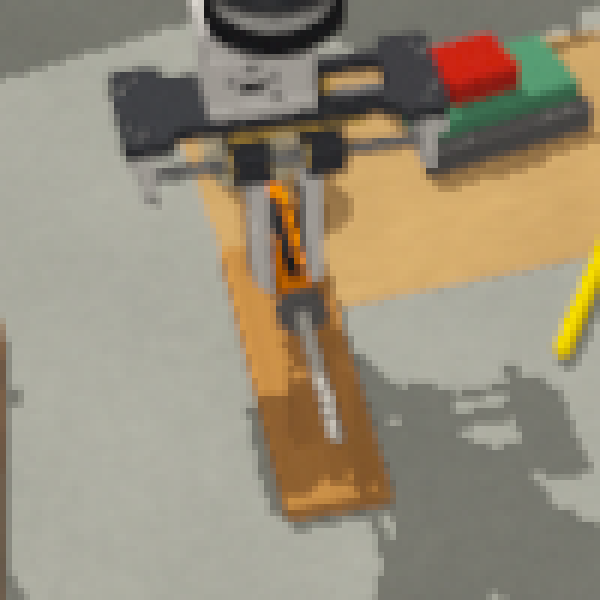

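Request:
play_rows([
  {"x": 0, "y": 0, "z": -0.01, "wx": 0, "wy": 0, "wz": 0, "grip": 0},
  {"x": 0, "y": 0, "z": -0.02, "wx": 0, "wy": 0, "wz": 0, "grip": 0},
  {"x": 0, "y": 0, "z": -0.03, "wx": 0, "wy": 0, "wz": 0, "grip": 0},
  {"x": 0, "y": 0, "z": -0.04, "wx": 0, "wy": 0, "wz": 0, "grip": 0},
  {"x": 0, "y": 0, "z": -0.04, "wx": 0, "wy": 0, "wz": 0, "grip": 0},
  {"x": 0, "y": 0, "z": -0.04, "wx": 0, "wy": 0, "wz": 0, "grip": 0},
  {"x": 0, "y": 0, "z": -0.02, "wx": 0, "wy": 0, "wz": 0, "grip": 0},
  {"x": 0, "y": 0, "z": 0, "wx": 0, "wy": 0, "wz": 0, "grip": 0},
])

```text
clock: 11.98
eef_pos: [470.3, 265.4, 210.3]
eef_rot: [3.14, -0.002, 1.297]
wrist_force: [-0.6, 0.4, -1.5]
finger_gap: 16.6
```

Run:
```python
from h import *
s=manip.read_state();print(s['clock'],s['eef_pos'],s['eef_rot'],s['wrist_force'],s['finger_gap'])
for n in("side","top"):
    p,d=manip.camera(n);cv2.imwrite(f"pics/{n}8.png",p[60:260,180:440,::-1].repeat(3,0).repeat(3,1));np.save(n+"8.npy",d);np.save(n+"8p.npy",p)
print(proj("side",s['eef_pos']+[0,0,53]),proj("top",s['eef_pos']+[0,0,53]))
```

```text
11.975 [470.28575851 265.41941942 210.32444445] [ 3.13958916e+00 -1.80352831e-03  1.29706799e+00] [-0.61442465  0.44244597 -1.50540507] 16.61710292017082
[284.95836296 143.79595847] [225.58519914 203.86559831]
```

View pics/side8.png

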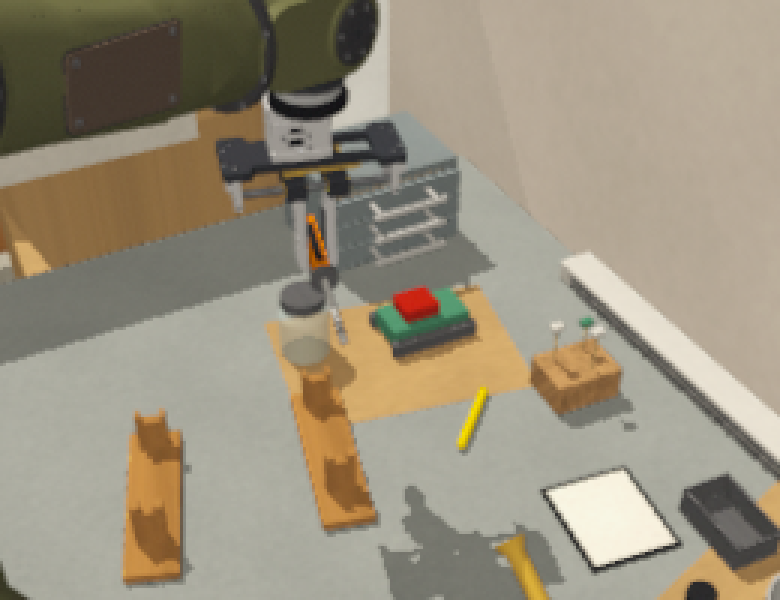

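View pics/top8.png

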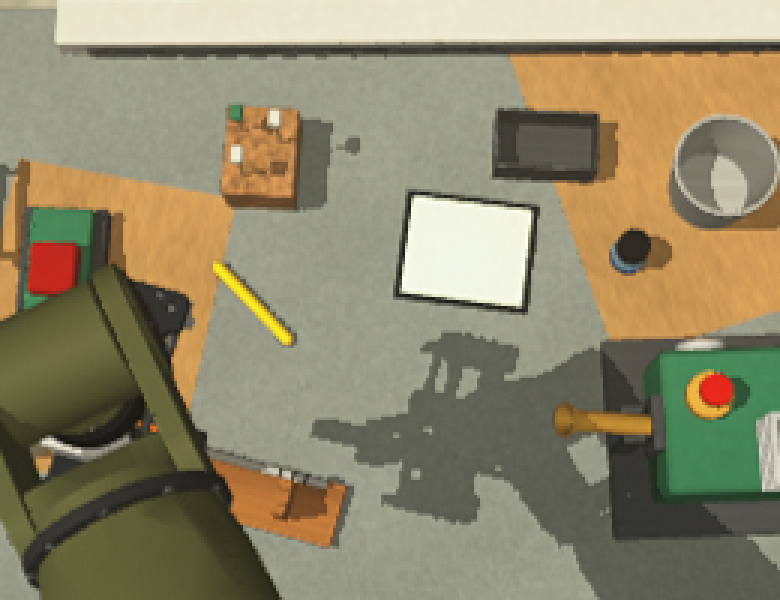

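Run:
```python
from h import *
t,e=tri("top",(286.3,221.3),"side",(294.6,173.6));print(t,e)
g=np.array([470.3,265.4,263.3]);u=np.array([np.cos(1.297),np.sin(1.297),0])
d=t-g;print(d,"along",-d@u,"yaw",np.degrees(np.arctan2(d[1],d[0])),"pitch",np.degrees(np.arctan2(d[2],np.hypot(d[0],d[1]))))
for n,b in(("top",(205,235,235,300)),("side",(125,180,270,310))):
    cv2.imwrite(f"pics/{n}8z.png",cv2.resize(np.load(n+"8p.npy")[b[0]:b[1],b[2]:b[3],::-1],None,fx=11,fy=11,interpolation=cv2.INTER_NEAREST))
```

```text
[431.25530533 126.50285933 258.27873521] 3.1506318033609975
[ -39.04469467 -138.89714067   -5.02126479] along 144.28063869100131 yaw -105.70094397274117 pitch -1.993207182089206
```

View pics/top8z.png

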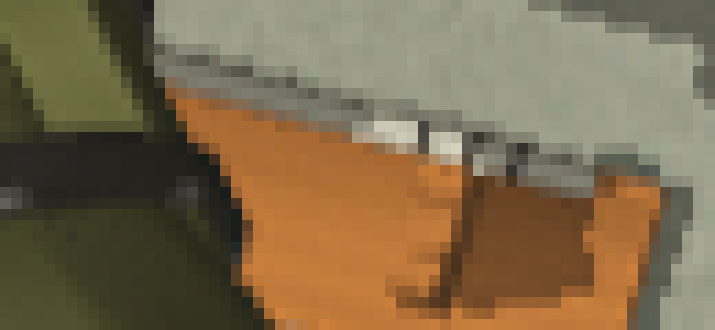

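View pics/side8z.png

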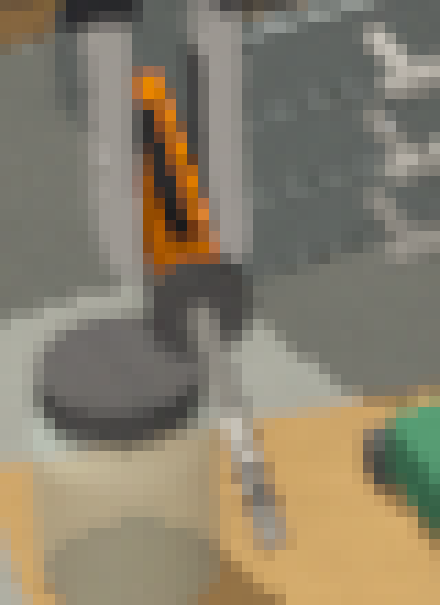

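Run:
```python
from h import *
t,e=tri("top",(288.1,220.7),"side",(294.2,174.0));print(t,e)
g=np.array([470.3,265.4,263.3]);u=np.array([np.cos(1.297),np.sin(1.297),0])
d=t-g;print(d,"along",-d@u,"yaw",np.degrees(np.arctan2(d[1],d[0])),"pitch",np.degrees(np.arctan2(d[2],np.hypot(d[0],d[1]))))
```

```text
[430.49722757 123.03453779 259.96395611] 0.8765476831683712
[ -39.80277243 -142.36546221   -3.33604389] along 147.8247452975603 yaw -105.62001755465084 pitch -1.2928056368137113
```

Run:
```python
from h import *
from scipy.optimize import least_squares
S={}
for n in("top","side"):
    p=np.load(n+"0p.npy");hsv=cv2.cvtColor(p,cv2.COLOR_RGB2HSV).astype(int)
    m=(hsv[...,0]>=12)&(hsv[...,0]<27)&(hsv[...,1]>100)
    P=[]
    if n=="top":
        for u in range(376,395):
            v=np.where(m[190:212,u])[0]+190; P.append((u,(v.min()+v.max())/2,len(v)))
    else:
        for v in range(246,266):
            u=np.where(m[v,340:375])[0]+340; P.append(((u.min()+u.max())/2,v,len(u)))
    P=np.array(P);S[n]=P;print(n,P[:,2])
m0=np.array([499.5,-75.7,137.5])
def ax(phi,el): return np.array([np.cos(phi)*np.cos(el),np.sin(phi)*np.cos(el),np.sin(el)])
def res(n,phi,el,o):
    a=proj(n,o);b=proj(n,o-90*ax(phi,el));d=(b-a)/np.linalg.norm(b-a);nn=np.array([-d[1],d[0]]);return (S[n][:,:2]-a)@nn
for el in(30,):
  el=np.radians(el)
  for ns in(("top",),("side",),("top","side")):
    f=lambda q:np.concatenate([res(n,q[0],el,m0+[q[1+i],0,0]) for i,n in enumerate(ns)])
    r=least_squares(f,[1.6]+[0]*len(ns));print(ns,np.degrees(r.x[0]),r.x[1:],np.sqrt(np.mean(r.fun**2)))
```

```text
top [7. 7. 7. 7. 7. 7. 8. 8. 8. 8. 8. 7. 7. 7. 7. 7. 7. 7. 7.]
side [8. 7. 8. 7. 8. 7. 8. 7. 8. 7. 8. 7. 8. 7. 8. 8. 8. 8. 8. 8.]
('top',) 91.36193293533452 [0.54985741] 0.1493194948191733
('side',) 92.25159987467623 [-0.58074574] 0.132824723557719
('top', 'side') 91.74732904895824 [ 0.22486635 -0.21758441] 0.14726884908131843
```

Request:
play_rows([
  {"x": 0, "y": 0, "z": 0, "wx": 0, "wy": 0, "wz": -8.6, "grip": 0},
  {"x": 0, "y": 0, "z": 0, "wx": 0, "wy": 0, "wz": -8.7, "grip": 0},
  {"x": -0.02, "y": 0.0039, "z": 0.003, "wx": 0, "wy": 0, "wz": 0, "grip": 0},
  {"x": -0.037, "y": 0.0039, "z": 0.005, "wx": 0, "wy": 0, "wz": 0, "grip": 0},
  {"x": -0.04, "y": 0.0039, "z": 0.007, "wx": 0, "wy": 0, "wz": 0, "grip": 0},
  {"x": -0.036, "y": 0.0039, "z": 0.007, "wx": 0, "wy": 0, "wz": 0, "grip": 0},
  {"x": -0.02, "y": 0.004, "z": 0.003, "wx": 0, "wy": 0, "wz": 0, "grip": 0},
  {"x": 0, "y": 0, "z": 0, "wx": 0, "wy": 7.5, "wz": 0, "grip": 0},
  {"x": 0, "y": 0, "z": 0, "wx": 0, "wy": 7.5, "wz": 0, "grip": 0},
  {"x": 0, "y": 0, "z": 0, "wx": 0, "wy": 7.5, "wz": 0, "grip": 0},
  {"x": 0, "y": 0, "z": 0, "wx": 0, "wy": 7.5, "wz": 0, "grip": 0},
  {"x": 0, "y": 0, "z": 0, "wx": 0, "wy": 0, "wz": 0, "grip": 0},
  {"x": 0, "y": 0, "z": 0, "wx": 0, "wy": 0, "wz": 0, "grip": 0},
])

```text
clock: 13.7
eef_pos: [493.7, 112.4, 183.6]
eef_rot: [-3.14, -0.521, 1.597]
wrist_force: [-0.5, -0.4, -1.7]
finger_gap: 16.6
```

```bash
cat > look.py <<'E'
from h import *
import sys
from scipy.spatial.transform import Rotation as Ro
k=sys.argv[1]
s=manip.read_state();print(s['clock'],s['eef_pos'].round(1),s['eef_rot'].round(4),s['wrist_force'].round(1),s['finger_gap'],s['joints'].round(2))
R=Ro.from_euler('xyz',s['eef_rot']).as_matrix();print("toolx",R[:,0].round(4),"tooly",R[:,1].round(4),"toolz",R[:,2].round(4))
g=s['eef_pos']-53*R[:,2];tip=g-147*R[:,0];print("grip",g.round(1),"tip pred",tip.round(1))
for n in("side","top"):
    p,d=manip.camera(n);np.save(n+k+".npy",d);np.save(n+k+"p.npy",p);uv=proj(n,tip);print(n,"pred tip px",uv.round(1))
    u,v=int(uv[0]),int(uv[1]);w=32;u0=max(0,u-w);v0=max(0,v-w);print("crop origin",u0,v0)
    cv2.imwrite(f"pics/{n}{k}.png",cv2.resize(p[v0:v+w,u0:u+w,::-1],None,fx=9,fy=9,interpolation=cv2.INTER_NEAREST))
E
python3 look.py 9
```

```text
13.7 [493.7 112.4 183.6] [-3.1404 -0.5212  1.5968] [-0.5 -0.4 -1.7] 16.598131009138307 [-0.15  0.21  1.7   0.52  1.36 -0.32]
toolx [-0.0225  0.8669  0.4979] tooly [ 0.9996  0.0265 -0.001 ] toolz [-0.0141  0.4977 -0.8672]
grip [494.5  86.  229.5] tip pred [497.8 -41.4 156.3]
side pred tip px [343.  227.8]
crop origin 310 195
top pred tip px [355.2 199. ]
crop origin 323 167
```

View pics/side9.png

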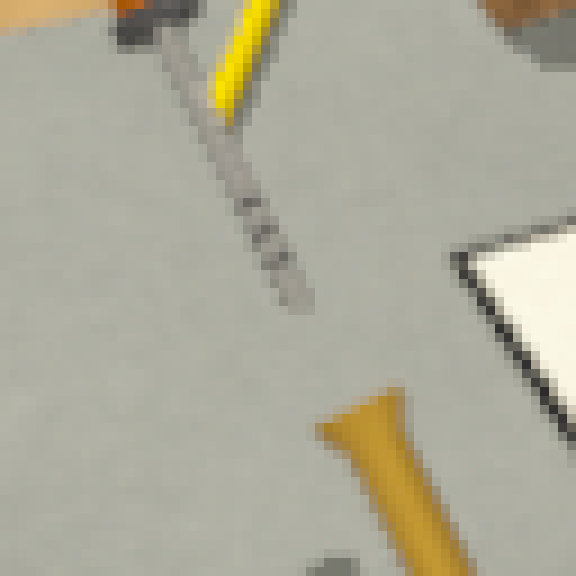

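View pics/top9.png

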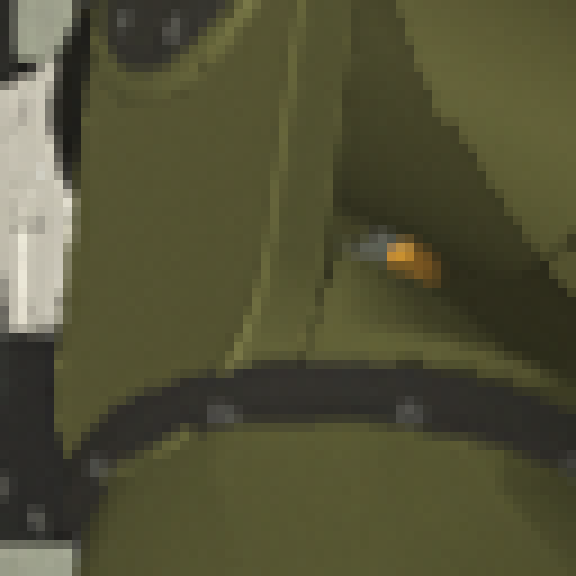

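Run:
```python
from h import *
from scipy.optimize import least_squares
p=np.load("side9p.npy").astype(int)
# rod pixels: differ from bench; print profile rows
hsv=cv2.cvtColor(p.astype(np.uint8),cv2.COLOR_RGB2HSV).astype(int)
P=[]
for v in range(203,229):
    row=p[v,324:348]; rb=row[:,0]-row[:,1]   # rod is warm-grey vs greenish bench
    w=np.clip(rb+1,0,None)*(hsv[v,324:348,1]<90); 
    if v<212: w[12:]=0
    if w.sum()>0: P.append((324+(w*np.arange(24)).sum()/w.sum(),v,w.sum()))
P=np.array(P);print(P.round(1).tolist())
```

```text
[[330.8, 203.0, 33.0], [329.7, 204.0, 23.0], [330.6, 205.0, 18.0], [331.8, 206.0, 33.0], [331.2, 207.0, 26.0], [331.5, 208.0, 32.0], [331.8, 209.0, 31.0], [331.5, 210.0, 24.0], [331.4, 211.0, 22.0], [335.8, 212.0, 36.0], [334.7, 213.0, 32.0], [334.9, 214.0, 35.0], [335.7, 215.0, 32.0], [336.6, 216.0, 28.0], [335.1, 217.0, 35.0], [336.7, 218.0, 34.0], [335.8, 219.0, 34.0], [336.6, 220.0, 29.0], [337.2, 221.0, 21.0], [336.8, 222.0, 33.0], [336.4, 223.0, 29.0], [336.8, 224.0, 32.0], [337.9, 225.0, 36.0], [339.0, 226.0, 26.0], [337.9, 227.0, 34.0], [338.0, 228.0, 23.0]]
```

```bash
cat > rod.py <<'E'
from h import *
from scipy.optimize import least_squares
def rodline(k,v0,v1,u0,u1,ref="side0p.npy"):
    a=np.load(f"side{k}p.npy").astype(int);b=np.load(ref).astype(int)
    hs=lambda p:(p/ p.sum(-1,keepdims=True))
    dd=np.abs(hs(a)-hs(b)).sum(-1)
    P=[]
    for v in range(v0,v1):
        w=dd[v,u0:u1].copy(); w[w<0.03]=0
        n=(w>0).sum()
        if n>1: 
            i=np.where(w>0)[0]; P.append((u0+(i.min()+i.max())/2,v,n))
    return np.array(P)
E
python3 - <<'E'
from rod import *
P=rodline(9,200,232,322,352);print(P.tolist())
E
```

```text
[[332.5, 205.0, 2.0], [332.5, 206.0, 2.0], [333.0, 207.0, 3.0], [333.0, 208.0, 3.0], [333.5, 209.0, 4.0]]
```

Run:
```python
from h import *
a=np.load("side9p.npy").astype(int);b=np.load("side0p.npy").astype(int)
d=np.abs(a-b).sum(-1)
P=[]
for v in range(199,231):
    i=np.where(d[v,322:352]>30)[0]
    if len(i): P.append((322+i.min(),322+i.max(),v,len(i)))
print(P)
P=np.array([((x+y)/2,v) for x,y,v,n in P if v>=200 and v<=227],np.float32)
f=cv2.fitLine(P,cv2.DIST_HUBER,0,.01,.01).ravel();print(f, "at v=240.1 u=",f[2]+(240.1-f[3])*f[0]/f[1])
from scipy.optimize import least_squares
g=np.array([494.5,86,229.5])
def dirv(az,el): return -np.array([np.cos(az)*np.cos(el),np.sin(az)*np.cos(el),np.sin(el)])
n=np.array([f[1],-f[0]])
for az in (90.5,91.5,92.5):
    # best elevation s.t. projected rod direction matches the image line
    for el in(27,28,29,30,31,32,33):
        D=dirv(np.radians(az),np.radians(el)); r=[(proj("side",g+D*s)-f[2:4])@n for s in(60,100,147)]
        print(az,el,np.round(r,2),end=" | ")
    print()
```

```text
[(np.int64(323), np.int64(351), 199, 14), (np.int64(323), np.int64(351), 200, 13), (np.int64(323), np.int64(350), 201, 9), (np.int64(322), np.int64(349), 202, 11), (np.int64(322), np.int64(351), 203, 16), (np.int64(323), np.int64(350), 204, 15), (np.int64(323), np.int64(351), 205, 14), (np.int64(322), np.int64(350), 206, 14), (np.int64(324), np.int64(351), 207, 14), (np.int64(322), np.int64(351), 208, 19), (np.int64(322), np.int64(348), 209, 16), (np.int64(322), np.int64(351), 210, 18), (np.int64(322), np.int64(350), 211, 12), (np.int64(322), np.int64(349), 212, 14), (np.int64(322), np.int64(351), 213, 19), (np.int64(322), np.int64(351), 214, 16), (np.int64(322), np.int64(351), 215, 21), (np.int64(322), np.int64(349), 216, 18), (np.int64(323), np.int64(344), 217, 14), (np.int64(322), np.int64(351), 218, 20), (np.int64(322), np.int64(349), 219, 20), (np.int64(323), np.int64(350), 220, 22), (np.int64(322), np.int64(351), 221, 20), (np.int64(322), np.int64(351), 222, 15), (np.int64(322), np.int64(351), 223, 21), (np.int64(323), np.int64(351), 224, 16), (np.int64(326), np.int64(351), 225
[... 225 characters left out ...]
2 9.9993080e-01 3.3639999e+02 2.1339999e+02] at v=240.1 u= 336.71408
90.5 27 [-6.9  -0.78  6.54] | 90.5 28 [-7.   -0.96  6.27] | 90.5 29 [-7.11 -1.14  5.98] | 90.5 30 [-7.21 -1.33  5.69] | 90.5 31 [-7.32 -1.52  5.4 ] | 90.5 32 [-7.43 -1.71  5.09] | 90.5 33 [-7.54 -1.91  4.79] | 
91.5 27 [-6.62 -0.32  7.23] | 91.5 28 [-6.73 -0.5   6.95] | 91.5 29 [-6.83 -0.69  6.65] | 91.5 30 [-6.94 -0.88  6.35] | 91.5 31 [-7.05 -1.07  6.05] | 91.5 32 [-7.17 -1.27  5.74] | 91.5 33 [-7.28 -1.47  5.43] | 
92.5 27 [-6.35  0.14  7.91] | 92.5 28 [-6.45 -0.04  7.62] | 92.5 29 [-6.56 -0.23  7.32] | 92.5 30 [-6.67 -0.43  7.01] | 92.5 31 [-6.79 -0.63  6.7 ] | 92.5 32 [-6.9  -0.83  6.38] | 92.5 33 [-7.02 -1.04  6.06] |
```

```bash
cat > rod.py <<'E'
from h import *
def rodfit(k,v0,v1,u0,u1,zmin=60):
    C=cloud("side",np.load(f"side{k}.npy"));P=[]
    for v in range(v0,v1):
        i=np.where(C[v,u0:u1,2]>zmin)[0]
        if len(i): P.append((u0+(i.min()+i.max())/2,v,len(i)))
    return np.array(P),C
E
python3 - <<'E'
from rod import *
P,C=rodfit(9,196,236,322,355);print(P.tolist())
Q=P[(P[:,2]<6)][:-1,:2].astype(np.float32)
f=cv2.fitLine(Q,cv2.DIST_HUBER,0,.01,.01).ravel();print(f,"slope",f[0]/f[1], "at v=240 u=",f[2]+(240-f[3])*f[0]/f[1])
n=np.array([f[1],-f[0]]);g=np.array([494.5,86,229.5])
def dirv(az,el): return -np.array([np.cos(az)*np.cos(el),np.sin(az)*np.cos(el),np.sin(el)])
for az in (90.5,91.5,92.5):
    for el in(28,30,32,34):
        D=dirv(np.radians(az),np.radians(el)); r=[(proj("side",g+D*s)-f[2:4])@n for s in(60,100,147)]
        print(az,el,np.round(r,2),proj("side",g+D*147).round(1),end=" | ")
    print()
E
```

```text
[[327.5, 196.0, 10.0], [338.0, 197.0, 10.0], [326.0, 198.0, 7.0], [326.0, 199.0, 7.0], [327.0, 200.0, 5.0], [329.0, 201.0, 3.0], [330.0, 202.0, 3.0], [330.0, 203.0, 3.0], [331.0, 204.0, 3.0], [331.0, 205.0, 3.0], [332.0, 206.0, 3.0], [332.0, 207.0, 3.0], [333.0, 208.0, 3.0], [333.0, 209.0, 3.0], [334.0, 210.0, 3.0], [334.0, 211.0, 3.0], [335.0, 212.0, 3.0], [335.0, 213.0, 3.0], [336.0, 214.0, 3.0], [336.0, 215.0, 3.0], [337.0, 216.0, 3.0], [337.0, 217.0, 3.0], [338.0, 218.0, 3.0], [338.0, 219.0, 3.0], [339.0, 220.0, 3.0], [339.0, 221.0, 3.0], [340.0, 222.0, 3.0], [340.5, 223.0, 4.0], [341.0, 224.0, 3.0], [341.0, 225.0, 3.0], [342.0, 226.0, 3.0], [342.0, 227.0, 3.0], [343.0, 228.0, 3.0], [343.0, 229.0, 1.0]]
[  0.45915335   0.88835704 335.7069     214.        ] slope 0.5168568 at v=240 u= 349.14517
90.5 28 [0.37 0.23 0.08] [342.8 227.6] | 90.5 30 [ 0.06 -0.27 -0.67] [342.3 228.1] | 90.5 32 [-0.24 -0.77 -1.41] [341.7 228.6] | 90.5 34 [-0.53 -1.27 -2.14] [341.1 229. ] | 
91.5 28 [0.66 0.73 0.81] [343.5 227.3] | 91.5 30 [0.35 0.21 0.05] [342.9 227.9] | 91.5 32 [ 0.05 -0.3  -0.71] [342.3 228.3] | 91.5 34 [-0.26 -0.81 -1.46] [341.7 228.8] | 
92.5 28 [0.95 1.22 1.54] [344.2 227. ] | 92.5 30 [0.64 0.69 0.76] [343.6 227.6] | 92.5 32 [ 0.33  0.17 -0.02] [343.  228.1] | 92.5 34 [ 0.01 -0.35 -0.79] [342.3 228.5] |
```

Request:
play_rows([
  {"x": -0.01, "y": 0.0008, "z": -0.0008, "wx": 0, "wy": 0, "wz": 0, "grip": 0},
  {"x": -0.014, "y": 0, "z": 0, "wx": 0, "wy": 0, "wz": 0, "grip": 0},
  {"x": -0.01, "y": 0, "z": 0, "wx": 0, "wy": 0, "wz": 0, "grip": 0},
  {"x": 0, "y": 0, "z": 0, "wx": 0, "wy": 0, "wz": 0, "grip": 0},
])

```text
clock: 14.3
eef_pos: [495.4, 82.3, 167.0]
eef_rot: [-3.14, -0.524, 1.597]
wrist_force: [0.7, -0.0, -1.0]
finger_gap: 16.7
```

```bash
python3 look.py 10
python3 - <<'E'
from rod import *
P,C=rodfit(10,205,240,330,360);print(P.tolist())
E
```

```text
14.3 [495.4  82.3 167. ] [-3.1404 -0.5237  1.5973] [ 0.7 -0.  -1. ] 16.735842336421594 [-0.21  0.24  1.7   0.52  1.36 -0.39]
toolx [-0.023   0.8657  0.5001] tooly [ 0.9996  0.0271 -0.001 ] toolz [-0.0145  0.4999 -0.866 ]
grip [496.2  55.8 212.9] tip pred [499.5 -71.4 139.4]
side pred tip px [348.8 238.6]
crop origin 316 206
top pred tip px [366.3 199.4]
crop origin 334 167
[[333.5, 205.0, 8.0], [333.5, 206.0, 8.0], [333.5, 207.0, 8.0], [332.5, 208.0, 6.0], [332.5, 209.0, 6.0], [332.5, 210.0, 5.0], [335.0, 211.0, 3.0], [335.0, 212.0, 3.0], [336.0, 213.0, 3.0], [336.0, 214.0, 3.0], [337.0, 215.0, 3.0], [337.0, 216.0, 3.0], [338.0, 217.0, 3.0], [335.5, 218.0, 4.0], [339.0, 219.0, 3.0], [339.0, 220.0, 3.0], [340.0, 221.0, 3.0], [340.0, 222.0, 3.0], [341.0, 223.0, 3.0], [341.0, 224.0, 3.0], [342.0, 225.0, 3.0], [342.0, 226.0, 3.0], [342.0, 227.0, 4.0], [343.5, 228.0, 4.0], [347.0, 229.0, 4.0], [344.0, 230.0, 3.0], [345.0, 231.0, 3.0], [345.0, 232.0, 3.0], [346.0, 233.0, 3.0], [346.0, 234.0, 3.0], [347.0, 235.0, 3.0], [347.0, 236.0, 3.0], [348.0, 237.0, 3.0], [350.5, 238.0, 4.0], [351.0, 239.0, 6.0]]
```

View pics/side10.png

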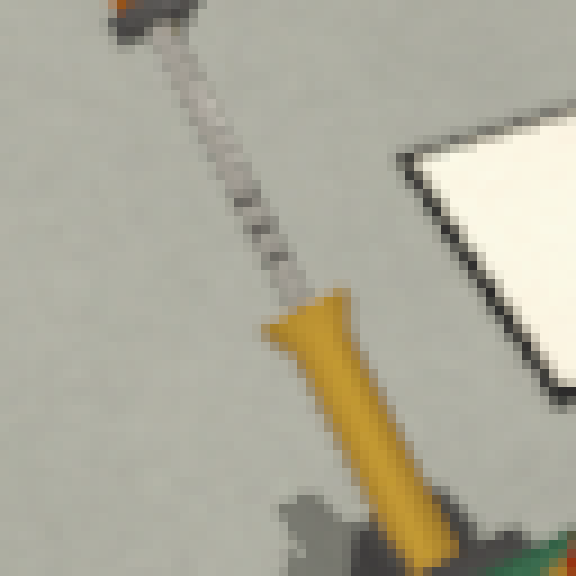

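Request:
play_rows([
  {"x": -0.006, "y": 0.0005, "z": 0, "wx": 0, "wy": 0, "wz": 0, "grip": 0},
  {"x": -0.006, "y": 0, "z": 0, "wx": 0, "wy": 0, "wz": 0, "grip": 0},
  {"x": -0.006, "y": 0, "z": 0, "wx": 0, "wy": 0, "wz": 0, "grip": 0},
  {"x": 0, "y": 0, "z": 0, "wx": 0, "wy": 0, "wz": 0, "grip": 0},
])

```text
clock: 14.9
eef_pos: [496.4, 67.0, 158.3]
eef_rot: [-3.141, -0.523, 1.598]
wrist_force: [-1.1, -0.3, -0.5]
finger_gap: 17.0
```

Request:
play_rows([
  {"x": -0.006, "y": 0, "z": 0, "wx": 0, "wy": 0, "wz": 0, "grip": 0},
  {"x": -0.006, "y": 0, "z": 0, "wx": 0, "wy": 0, "wz": 0, "grip": 0},
  {"x": 0, "y": 0, "z": 0, "wx": 0, "wy": 0, "wz": 0, "grip": 0},
])

```text
clock: 15.28
eef_pos: [496.7, 56.5, 152.2]
eef_rot: [-3.141, -0.523, 1.598]
wrist_force: [-0.8, -1.7, -0.3]
finger_gap: 16.7
```

Request:
play_rows([
  {"x": -0.008, "y": 0, "z": 0, "wx": 0, "wy": 0, "wz": 0, "grip": 0},
  {"x": -0.008, "y": 0, "z": 0, "wx": 0, "wy": 0, "wz": 0, "grip": 0},
  {"x": -0.008, "y": 0, "z": 0, "wx": 0, "wy": 0, "wz": 0, "grip": 0},
  {"x": 0, "y": 0, "z": 0, "wx": 0, "wy": 0, "wz": 0, "grip": 0},
])

```text
clock: 15.78
eef_pos: [497.3, 35.5, 140.0]
eef_rot: [-3.141, -0.523, 1.598]
wrist_force: [-1.1, -2.0, 0.4]
finger_gap: 16.3
```

Request:
play_rows([
  {"x": -0.008, "y": 0, "z": 0, "wx": 0, "wy": 0, "wz": 0, "grip": 0},
  {"x": -0.008, "y": 0, "z": 0, "wx": 0, "wy": 0, "wz": 0, "grip": 0},
  {"x": -0.008, "y": 0, "z": 0, "wx": 0, "wy": 0, "wz": 0, "grip": 0},
  {"x": -0.008, "y": 0, "z": 0, "wx": 0, "wy": 0, "wz": 0, "grip": 0},
  {"x": 0, "y": 0, "z": 0, "wx": 0, "wy": 0, "wz": 0, "grip": 0},
])

```text
clock: 16.4
eef_pos: [498.1, 7.6, 124.0]
eef_rot: [-3.141, -0.523, 1.598]
wrist_force: [-1.5, -4.3, 0.9]
finger_gap: 16.6
```

```bash
python3 look.py 11
```

```text
16.4 [498.1   7.6 124. ] [-3.1411 -0.5226  1.5979] [-1.5 -4.3  0.9] 16.60706366797823 [-0.35  0.33  1.7   0.5   1.35 -0.55]
toolx [-0.0235  0.8662  0.4991] tooly [ 9.996e-01  2.730e-02 -4.000e-04] toolz [-0.014   0.4989 -0.8665]
grip [498.8 -18.8 169.9] tip pred [ 502.3 -146.2   96.6]
side pred tip px [363.1 266.3]
crop origin 331 234
top pred tip px [392.5 200.9]
crop origin 360 168
```

View pics/side11.png

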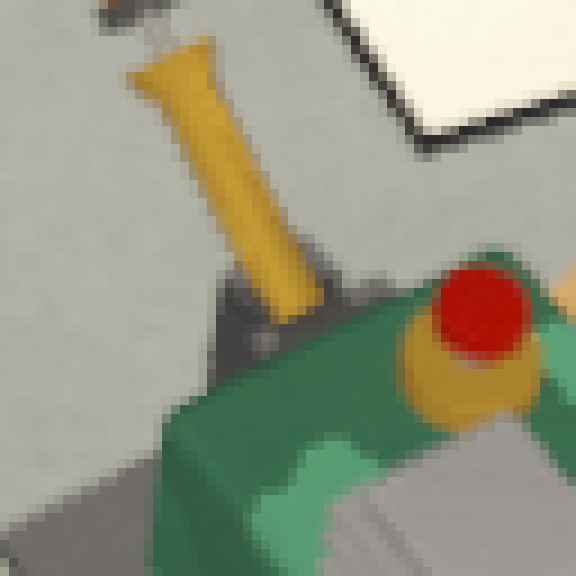

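Request:
play_rows([
  {"x": -0.005, "y": 0, "z": 0, "wx": 0, "wy": 0, "wz": 0, "grip": 0},
  {"x": -0.005, "y": 0, "z": 0, "wx": 0, "wy": 0, "wz": 0, "grip": 0},
  {"x": -0.004, "y": 0, "z": 0, "wx": 0, "wy": 0, "wz": 0, "grip": 0},
  {"x": 0, "y": 0, "z": 0, "wx": 0, "wy": 0, "wz": 0, "grip": 0},
])

```text
clock: 17.0
eef_pos: [498.4, -4.1, 117.3]
eef_rot: [-3.141, -0.523, 1.599]
wrist_force: [-3.9, -3.7, 3.1]
finger_gap: 16.7
```

Request:
play_rows([
  {"x": -0.002, "y": 0, "z": 0, "wx": 0, "wy": 0, "wz": 0, "grip": 0},
  {"x": 0, "y": 0, "z": 0, "wx": 0, "wy": 0, "wz": 0, "grip": 0},
])

```text
clock: 17.25
eef_pos: [498.4, -5.3, 116.6]
eef_rot: [-3.142, -0.524, 1.599]
wrist_force: [-4.2, -0.8, 5.9]
finger_gap: 17.0
```

Request:
play_rows([
  {"x": -0.002, "y": -0.0005, "z": 0, "wx": 0, "wy": 0, "wz": 0, "grip": 0},
  {"x": 0, "y": 0, "z": 0, "wx": 0, "wy": 0, "wz": 0, "grip": 0},
])

```text
clock: 17.5
eef_pos: [498.3, -5.4, 116.8]
eef_rot: [3.14, -0.527, 1.601]
wrist_force: [-2.8, 10.4, 14.2]
finger_gap: 16.8
```

Request:
play_rows([
  {"x": -0.001, "y": -0.0005, "z": 0, "wx": 0, "wy": 0, "wz": 0, "grip": 0},
  {"x": 0, "y": 0, "z": 0, "wx": 0, "wy": 0, "wz": 0, "grip": 0},
])

```text
clock: 17.75
eef_pos: [498.1, -5.5, 116.8]
eef_rot: [3.139, -0.528, 1.602]
wrist_force: [-1.5, 17.4, 16.8]
finger_gap: 16.8
```

```bash
python3 look.py 12
python3 - <<'E'
from h import *
p=np.load("side12p.npy");cv2.imwrite("pics/side12b.png",cv2.resize(p[215:265,325:385,::-1],None,fx=11,fy=11,interpolation=cv2.INTER_NEAREST))
E
```

```text
17.75 [498.1  -5.5 116.8] [ 3.1393 -0.5283  1.6015] [-1.5 17.4 16.8] 16.765597109113997 [-0.38  0.35  1.69  0.5   1.35 -0.58]
toolx [-0.0265  0.8633  0.5041] tooly [0.9996 0.0296 0.002 ] toolz [-0.0132  0.5039 -0.8637]
grip [498.8 -32.2 162.6] tip pred [ 502.7 -159.1   88.5]
side pred tip px [365.6 271.4]
crop origin 333 239
top pred tip px [396.7 201.2]
crop origin 364 169
```

View pics/side12b.png

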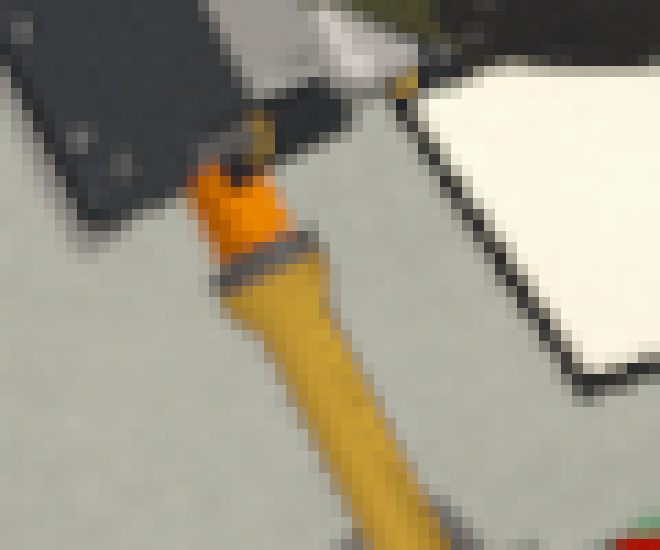

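Request:
play_rows([
  {"x": 0, "y": 0, "z": 0, "wx": 0, "wy": 0, "wz": 0, "grip": 0},
  {"x": 0, "y": 0, "z": 0, "wx": 0, "wy": 0, "wz": 0, "grip": 0},
  {"x": 0, "y": 0, "z": 0, "wx": 0, "wy": 0, "wz": 0, "grip": 0},
  {"x": 0, "y": 0, "z": 0, "wx": 0, "wy": 0, "wz": 0, "grip": 0},
  {"x": 0, "y": 0, "z": 0, "wx": 0, "wy": 0, "wz": 0, "grip": 0},
  {"x": 0, "y": 0, "z": 0, "wx": 0, "wy": 0, "wz": 0, "grip": 0},
  {"x": 0, "y": 0, "z": 0, "wx": 0, "wy": 0, "wz": 0, "grip": 0},
  {"x": 0, "y": 0, "z": 0, "wx": 0, "wy": 0, "wz": 0, "grip": 0},
])

```text
clock: 18.85
eef_pos: [498.1, -5.5, 116.8]
eef_rot: [3.139, -0.528, 1.602]
wrist_force: [-2.5, 17.1, 15.9]
finger_gap: 16.6
```

Request:
play_rows([
  {"x": 0.004, "y": 0.0005, "z": 0, "wx": 0, "wy": 0, "wz": 0, "grip": 0},
  {"x": 0.006, "y": 0, "z": 0, "wx": 0, "wy": 0, "wz": 0, "grip": 0},
  {"x": 0.008, "y": 0, "z": 0, "wx": 0, "wy": 0, "wz": 0, "grip": 0},
  {"x": 0.01, "y": 0, "z": 0, "wx": 0, "wy": 0, "wz": 0, "grip": 0},
  {"x": 0.01, "y": 0, "z": 0, "wx": 0, "wy": 0, "wz": 0, "grip": 0},
  {"x": 0.01, "y": 0, "z": 0, "wx": 0, "wy": 0, "wz": 0, "grip": 0},
  {"x": 0, "y": 0, "z": 0, "wx": 0, "wy": 0, "wz": 0, "grip": 0},
])

```text
clock: 19.73
eef_pos: [496.9, 34.5, 139.6]
eef_rot: [3.141, -0.524, 1.6]
wrist_force: [-1.1, 0.2, 2.9]
finger_gap: 16.9
```

Request:
play_rows([
  {"x": 0.01, "y": 0, "z": 0, "wx": 0, "wy": 0, "wz": 0, "grip": 0},
  {"x": 0.012, "y": 0, "z": 0, "wx": 0, "wy": 0, "wz": 0, "grip": 0},
  {"x": 0.012, "y": 0, "z": 0, "wx": 0, "wy": 0, "wz": 0, "grip": 0},
  {"x": 0.012, "y": 0, "z": 0, "wx": 0, "wy": 0, "wz": 0, "grip": 0},
  {"x": 0.012, "y": 0, "z": 0, "wx": 0, "wy": 0, "wz": 0, "grip": 0},
  {"x": 0.02, "y": 0, "z": 0, "wx": 0, "wy": 0, "wz": 0, "grip": 0},
  {"x": 0.03, "y": 0, "z": 0, "wx": 0, "wy": 0, "wz": 0, "grip": 0},
  {"x": 0.02, "y": 0, "z": 0, "wx": 0, "wy": 0, "wz": 0, "grip": 0},
  {"x": 0, "y": 0, "z": 0, "wx": 0, "wy": 0, "wz": 0, "grip": 0},
])

```text
clock: 20.85
eef_pos: [493.6, 145.6, 203.7]
eef_rot: [3.14, -0.524, 1.602]
wrist_force: [-0.6, -0.1, -1.1]
finger_gap: 16.4
```

```bash
python3 look.py 13
```

```text
20.85 [493.6 145.6 203.7] [ 3.1402 -0.5237  1.6015] [-0.6 -0.1 -1.1] 16.417508468349894 [-0.09  0.19  1.68  0.53  1.37 -0.25]
toolx [-0.0266  0.8656  0.5001] tooly [0.9995 0.03   0.0012] toolz [-0.0139  0.4999 -0.866 ]
grip [494.4 119.1 249.6] tip pred [498.3  -8.2 176.1]
side pred tip px [337.3 215.5]
crop origin 305 183
top pred tip px [342.6 197.6]
crop origin 310 165
```

View pics/side13.png

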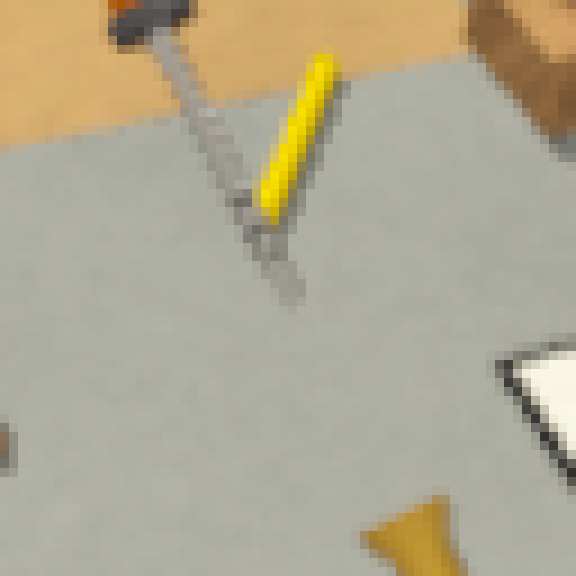

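Request:
play_rows([
  {"x": 0, "y": 0, "z": 0, "wx": 0, "wy": -7.5, "wz": 0, "grip": 0},
  {"x": 0, "y": 0, "z": 0, "wx": 0, "wy": -7.5, "wz": 0, "grip": 0},
  {"x": 0, "y": 0, "z": 0, "wx": 0, "wy": -7.5, "wz": 0, "grip": 0},
  {"x": 0, "y": 0, "z": 0, "wx": 0, "wy": -7.5, "wz": 0, "grip": 0},
  {"x": 0, "y": 0, "z": 0, "wx": 0, "wy": 0, "wz": -7.6, "grip": 0},
  {"x": 0, "y": 0, "z": 0, "wx": 0, "wy": 0, "wz": -7.6, "grip": 0},
  {"x": 0, "y": 0, "z": 0, "wx": 0, "wy": 0, "wz": -7.6, "grip": 0},
  {"x": 0, "y": 0, "z": 0, "wx": 0, "wy": 0, "wz": -7.6, "grip": 0},
  {"x": 0, "y": 0, "z": 0, "wx": 0, "wy": 0, "wz": -7.6, "grip": 0},
  {"x": 0, "y": 0, "z": 0, "wx": 0, "wy": 0, "wz": 0, "grip": 0},
])

```text
clock: 22.2
eef_pos: [493.7, 143.9, 202.5]
eef_rot: [-3.141, -0.001, 2.261]
wrist_force: [0.6, 0.2, -1.4]
finger_gap: 16.6
```

Request:
play_rows([
  {"x": -0.01, "y": 0.006, "z": 0.01, "wx": 0, "wy": 0, "wz": 0, "grip": 0},
  {"x": -0.016, "y": 0.009, "z": 0.02, "wx": 0, "wy": 0, "wz": 0, "grip": 0},
  {"x": -0.02, "y": 0.013, "z": 0.03, "wx": 0, "wy": 0, "wz": 0, "grip": 0},
  {"x": -0.02, "y": 0.013, "z": 0.03, "wx": 0, "wy": 0, "wz": 0, "grip": 0},
  {"x": -0.016, "y": 0.009, "z": 0.03, "wx": 0, "wy": 0, "wz": 0, "grip": 0},
  {"x": -0.01, "y": 0.006, "z": 0.02, "wx": 0, "wy": 0, "wz": 0, "grip": 0},
  {"x": 0, "y": 0, "z": 0.01, "wx": 0, "wy": 0, "wz": 0, "grip": 0},
  {"x": 0, "y": 0, "z": 0.01, "wx": 0, "wy": 0, "wz": 0, "grip": 0},
  {"x": 0, "y": 0, "z": 0, "wx": 0, "wy": 0, "wz": 0, "grip": 0},
  {"x": 0, "y": 0, "z": 0, "wx": 0, "wy": 0, "wz": 0, "grip": 0},
])

```text
clock: 23.45
eef_pos: [595.8, 109.5, 43.8]
eef_rot: [3.141, 0.001, 2.262]
wrist_force: [-0.1, -0.0, -1.8]
finger_gap: 16.6
```

```bash
python3 look.py 14
python3 - <<'E'
from h import *
p=np.load("side14p.npy");cv2.imwrite("pics/side14b.png",p[120:320,220:480,::-1].repeat(3,0).repeat(3,1))
E
```

```text
23.45 [595.8 109.5  43.8] [3.1406e+00 6.0000e-04 2.2623e+00] [-0.1 -0.  -1.8] 16.62082473436198 [ 0.12  0.55  1.48 -0.    1.11 -0.57]
toolx [-6.377e-01  7.703e-01 -6.000e-04] tooly [0.7703 0.6377 0.001 ] toolz [ 1.2e-03  1.0e-04 -1.0e+00]
grip [595.7 109.5  96.8] tip pred [689.4  -3.7  96.9]
side pred tip px [386.9 212. ]
crop origin 354 180
top pred tip px [337.7 133.6]
crop origin 305 101
```

View pics/side14.png

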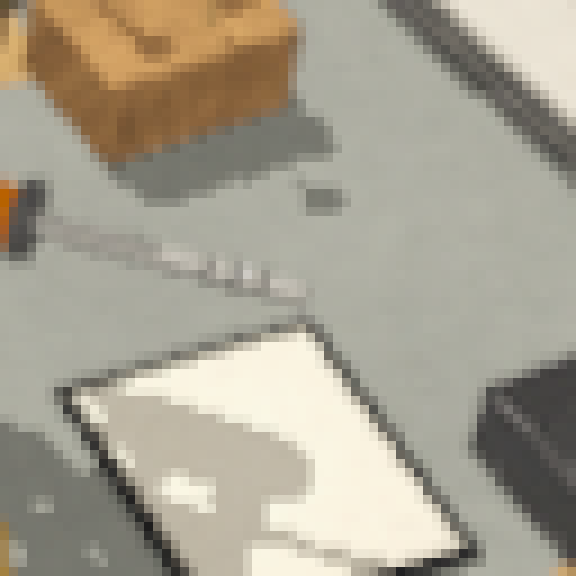

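View pics/top14.png

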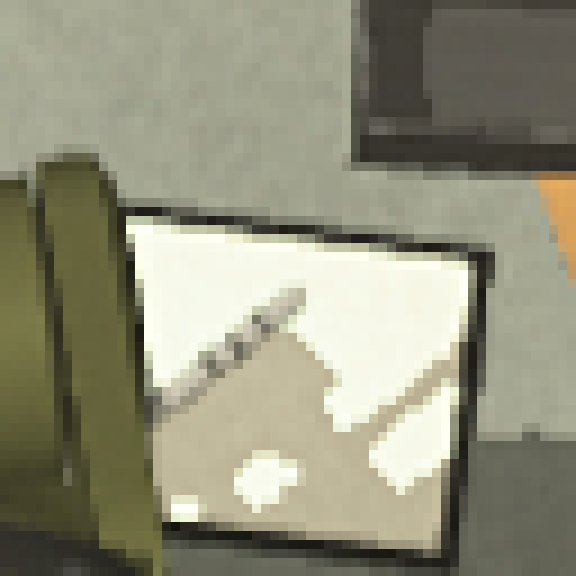

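View pics/side14b.png

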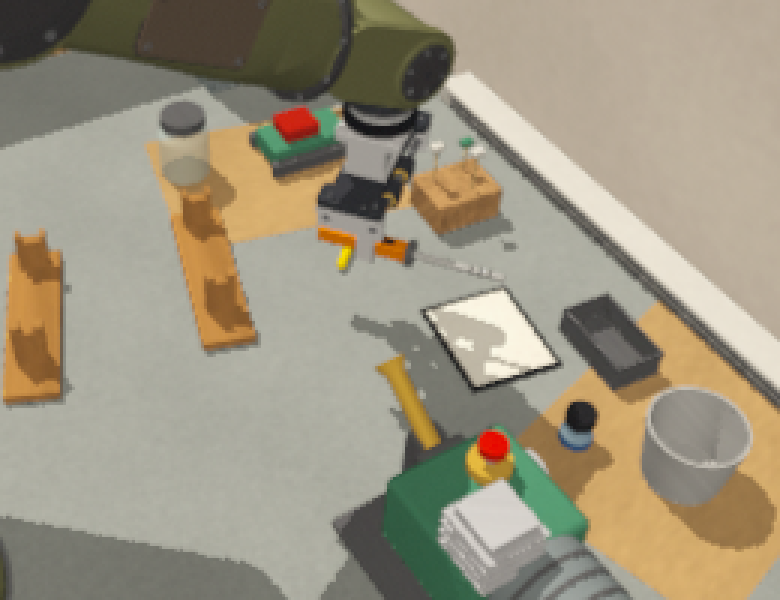

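Run:
```python
from h import *
t,e=tri("top",(338.1,132.8),"side",(387.4,211.9));print(t,e)
g=np.array([595.7,109.5,96.8]);d=t-g;print(np.linalg.norm(d),np.degrees(np.arctan2(d[2],np.hypot(d[0],d[1]))))
p=np.load("side14p.npy");cv2.imwrite("pics/side14c.png",cv2.resize(p[180:220,320:400,::-1],None,fx=9,fy=9,interpolation=cv2.INTER_NEAREST))
```

```text
[691.0286412   -4.73466311  97.63075748] 0.7419927053198035
148.78776241863898 0.31991303413644806
```

View pics/side14c.png

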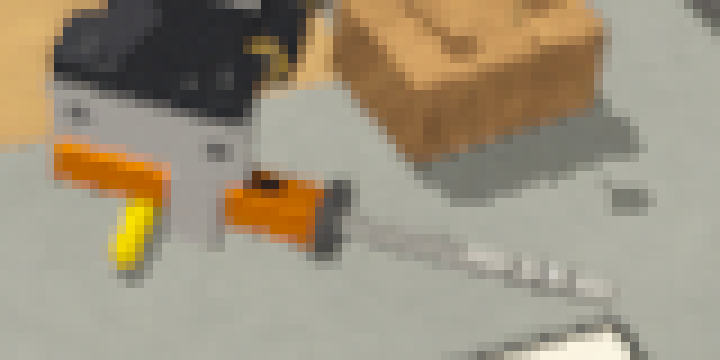

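The tip is at (691, -5, 98): over the card centre, about 93 mm above its face, level to 0.3° and stripe up. I let the arm settle for a moment, then hand in.

Request:
play_rows([
  {"x": 0, "y": 0, "z": 0, "wx": 0, "wy": 0, "wz": 0, "grip": 0},
  {"x": 0, "y": 0, "z": 0, "wx": 0, "wy": 0, "wz": 0, "grip": 0},
  {"x": 0, "y": 0, "z": 0, "wx": 0, "wy": 0, "wz": 0, "grip": 0},
  {"x": 0, "y": 0, "z": 0, "wx": 0, "wy": 0, "wz": 0, "grip": 0},
])

```text
clock: 24.05
eef_pos: [595.6, 109.3, 43.0]
eef_rot: [3.142, 0.0, 2.262]
wrist_force: [0.3, 0.2, -1.9]
finger_gap: 16.3
```

Run:
```python
from h import *
s=manip.read_state();print(s['clock'],s['eef_pos'],s['finger_gap'],abs(s['qd']).max());print(manip.sign_off())
```

```text
24.05 [595.56290557 109.32881904  43.04948683] 16.318613325610794 0.002136793183100759
the job is handed in; nothing more can be done
None
```

I did the whole job in the order asked and handed it in at 24 s of the 69 s allowed, with the gauge still held over the card.

- **Vent:** I pushed the red plunger down to its firm stop, where pushing harder (about 26 N) moved it only 0.1 mm. The depth image then showed it back up at about 148 mm.
- **Dipping:** I took the gauge from the farthest rest and slid it into the tube until the collar met the rim, with about 23 N along the tube. I held it there for about a second, then drew it right out, and it did not slip in the grip.
- **Presentation:** Seen from both cameras, the tip is at about (691, -5, 98) mm. That is over the card's centre and about 93 mm above its face. The rod is level to about 0.3° with the striped side up, the grip closed on the handle (16.3 mm) and the arm still.
- **Other things on the bench:** In the last pictures nothing else looked moved. I judged this by eye, not by measurement.

**Disagreement:** the real fingertips sit about 34 mm behind the reported TCP along the tool axis. The side camera showed a gap of 34 to 39 mm, and the plunger stop gave about 34 mm. I used 34 mm throughout, and the predicted rod tip then matched the camera to within about a pixel.

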